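# Build up the charcoal pyramid in the table-top braai

### The arm

A 6-joint arm with a two-finger parallel gripper is mounted at the origin on the work surface. World frame = base frame: x ahead of the robot, y to its left, z up, the work surface at z = 0. Lengths are in m, angles in rad, forces in N, time in s.
With the tool pointing down it reaches from about 0.3 to 0.775 m from the base axis. Payload 14.6 kg.
Tool frame: the origin (TCP) lies at the very end of the fingers, on their centre line; the grasp point (between the pads) lies 19 mm behind it; z points along the fingers, x is the direction in which the jaws open and shut, and the axes are right-handed (so a half turn about z gives the same grasp; the last joint's range is limited). The gripper opens to 85 mm and grips with 20 to 120 N. Pads are 22 mm wide; open, the fingers measure 114 mm over their backs; the gripper's body (76 mm by 85 mm) begins 54 mm behind the grasp point. The pads swing forward as they close: fully open they stand 13 mm farther back than shut.
Start: joints at [1.247, 0.3, 1.521, -0, 1.321, -0.067], TCP at [0.14, 0.532, 0.231] pointing down, gripper open.
Joint ranges: [-3.03, 3.03], [-0.79, 2.21], [0.23, 2.52], [-1.04, 4.18], [0, 3.07], [-2.55, 2.55]. Speed limits (rad/s): [2.22, 2.22, 2.57, 3.14, 3.14, 3.14].

### API

Orientations are given as a unit quaternion [x, y, z, w].
In Python, from cell import bot, grab_frame, calibration, job_done gives the robot as it stands. The module is installed in compiled form; this text tells all that it offers.
- The arm moves only by the shell command python3 -m jog 'ROWS' [FORCE]. ROWS is JSON, a list of rows, each a list of 3 entries, a list of its own where there are three numbers: the shift along the tool's x, y, z in m, then the turn, a rotation vector about the tool's x, y, z in degrees, then the closure, from 0 (fully open) to 1 (shut). In form: [[[x, y, z], [rx, ry, rz], hand], ...]. A call has 1 to 5 rows; each row is the pose to reach, as a shift and turn from the pose commanded when the call began, along the tool's axes at that moment; what a row does not reach only later rows make up. A row lasts 1/12 s, in which the tool goes at most 41.7 mm and 7.16 degrees, less where a joint would pass 70% of its speed; a pose out of reach is approached as far as the arm can. A call with a gripper value outside its range is refused whole. The fingers move at their own pace and stop on an object; FORCE is the grip in N (left out, the last holds). Time passes only in rows, so rows that repeat a pose let the fingers close. It gives the time, the measured TCP pose, the force and the opening at its end, in the units of the state.
- bot.get_state(): the state, without advancing time (a new reading comes with each control period).
- grab_frame(name): name is "scene" or "side" or "wrist"; returns (picture, depth): 384x512x3 uint8, red, green, blue; 384x512 float32, m along the optical axis (not along the pixel's ray), 0 where there is no reading.
- calibration(name): a dict with "fx", "fy", "cx", "cy" (pixels), "distortion" ([k1, k2, p1, p2, k3] as OpenCV has them; the pictures are not rectified), "origin" and "orientation" of the camera in the world; the wrist camera has in their place "hand_eye" (4x4, takes a point from camera to tool coordinates, whose origin is the TCP and whose axes are the tool frame's). Camera axes: x right, y down, z forward; pixel columns grow to the right and rows downward; lengths in m; the calibration is good to about 2 mm. A picture is of the moment at which its call begins: read the wrist's pose just before it. calibration takes no time and is no camera call.
- job_done(): hands the job in, once; it reports no verdict.
The state is a dict: "time": time; "joints": joint angles; "qvel": joint speeds; "effort": joint torques, N m; "tcp_pos": TCP position; "tool_rot": TCP orientation; "contact_force": force on the tool from outside, world axes, zero at the start; "torque": the same for the moment, N m; "opening": opening from 0.0 (shut) to 1.0 (fully open).
Only numpy, scipy, OpenCV 4.12 (cv2) and the standard library are available. Lean on these libraries where they do the work, as an engineer would, in place of code of your own. Each camera call takes 0.05 s, during which the arm holds its last target.

### The job

Finish laying the fire in the small braai: three round charcoal briquettes already lie side by side on its grate, so take the three lying about on the counter and build the pyramid up, one bedded in each of the two valleys of the bottom row and the last one on top in the valley between those two, all lying the same way with their ends about level with the middle one of the bottom row. Reach in under the warming rack from the open front and lower each briquette into its valley instead of letting it fall. Leave the bottom row in place and the other things on the counter standing where they are.

Things in the scene. Friction and masses are not known exactly. Their poses are not given: they have to be found in the camera images.
- braai: Small table-top braai, fixed: black steel fire pan 240 mm deep (x), 320 mm wide (y), walls to 75 mm above the counter, wooden handles to 190 mm either side. Origin on the counter under the pan's middle; x points from the open front (robot's side) to the rear, y along the grate bars, z up. Two posts at x = 126, y = +-105 mm carry the warming rack.
- grate (a point): Middle of the fire grate, 51 mm above the counter on the braai's z axis (axes as the braai's). Eight 8 mm bars along y, 26 mm apart. The bottom row lies in gaps between bars at x = -52, 0, +52 mm, middles 77 mm above the counter. A briquette bedded in a valley of that row has its middle at x = -26 or +26 mm, 119.6 mm above the counter; one on top of those two at x = 0, 162.3 mm.
- rack_front (a point): Middle of the front bar of the fixed steel wire warming rack, 285 mm above the counter, straight above the grate's middle. The rack (rods up to 7 mm thick, 260 mm wide) covers all from this bar back to the rear posts: a vertical gripper cannot get at the valleys, one leaning back 30 to 45 degrees towards the open front can.
- base_mid: Middle briquette of the bottom row on the grate, up to 30 mm to either side of the braai's middle along y; its neighbours are level with it within 3 mm. Black charcoal cylinder, 50 mm diameter, 60 mm long, flat ends, about 130 g. Origin at its middle; its own y axis is the cylinder's axis (either way round); rolled to any angle about it.
- base_front: The bottom-row briquette nearest the open front. Black charcoal cylinder, 50 mm diameter, 60 mm long, flat ends, about 130 g. Origin at its middle; its own y axis is the cylinder's axis (either way round); rolled to any angle about it.
- base_rear: The bottom-row briquette nearest the rear posts. Black charcoal cylinder, 50 mm diameter, 60 mm long, flat ends, about 130 g. Origin at its middle; its own y axis is the cylinder's axis (either way round); rolled to any angle about it.
- loose_a: One of three like loose briquettes to build up; starts lying on its round side on the counter (middle 25 mm up) in one of five spots in front of or beside the braai, axis within 35 degrees of the y direction. Black charcoal cylinder, 50 mm diameter, 60 mm long, flat ends, about 130 g. Origin at its middle; its own y axis is the cylinder's axis (either way round); rolled to any angle about it.
- loose_b: One of three like loose briquettes to build up; starts lying on its round side on the counter (middle 25 mm up) in one of five spots in front of or beside the braai, axis within 35 degrees of the y direction. Black charcoal cylinder, 50 mm diameter, 60 mm long, flat ends, about 130 g. Origin at its middle; its own y axis is the cylinder's axis (either way round); rolled to any angle about it.
- loose_c: One of three like loose briquettes to build up; starts lying on its round side on the counter (middle 25 mm up) in one of five spots in front of or beside the braai, axis within 35 degrees of the y direction. Black charcoal cylinder, 50 mm diameter, 60 mm long, flat ends, about 130 g. Origin at its middle; its own y axis is the cylinder's axis (either way round); rolled to any angle about it.
- tub: Bystander: white plastic condiment tub with a flip-top lid, 73 mm in diameter, 78 mm high; origin at the middle of its underside. It stands in one of the same five spots.
- tumbler: Bystander: clear glass tumbler, 72 mm across the rim, 98 mm high; origin at the middle of its underside. It stands in one of the same five spots.
- skewer_holder: Bystander: bamboo cup 72 mm in diameter, 115 mm high, with skewers standing out to 240 mm; origin at the middle of its underside.
- tongs: Bystander: stainless steel tongs, 325 mm long, 48 mm wide, 24 mm high, with a locking slide ring, lying flat; origin near the middle, on the counter.
- basting_pot: Bystander: black cast aluminium basting pot, 112 mm in diameter, 60 mm high, stick handle to 160 mm from its middle along its own x; origin at the middle of its underside.
- firelighters: Bystander: cardboard box of firelighters 130 x 75 x 42 mm; origin at the middle of its underside.
- gas_lighter: Bystander: long black gas lighter, 230 mm long, 18 mm high, lying flat; origin near its middle, on the counter.
Not all that is in view belongs to the job. Leave any orange or purple look-alike of the loose_a alone.

How it is judged:
On the way, in this order (a step that is already met when the one before it is completed fails the run):
1. a briquette lies in each of the two valleys of the bottom row (((x of loose_a in the frame of braai between 0.017 and 0.035 m and z of loose_a in the frame of braai between 0.1136 and 0.1256 m and y of loose_a in the frame of base_mid between -0.013 and 0.013 m and angle between the y axis of loose_a and the y axis of braai, either way round below 0.17 rad and linear speed of loose_a below 0.02 m/s) or (x of loose_b in the frame of braai between 0.017 and 0.035 m and z of loose_b in the frame of braai between 0.1136 and 0.1256 m and y of loose_b in the frame of base_mid between -0.013 and 0.013 m and angle between the y axis of loose_b and the y axis of braai, either way round below 0.17 rad and linear speed of loose_b below 0.02 m/s) or (x of loose_c in the frame of braai between 0.017 and 0.035 m and z of loose_c in the frame of braai between 0.1136 and 0.1256 m and y of loose_c in the frame of base_mid between -0.013 and 0.013 m and angle between the y axis of loose_c and the y axis of braai, either way round below 0.17 rad and linear speed of loose_c below 0.02 m/s)) and ((x of loose_a in the frame of braai between -0.035 and -0.017 m and z of loose_a in the frame of braai between 0.1136 and 0.1256 m and y of loose_a in the frame of base_mid between -0.013 and 0.013 m and angle between the y axis of loose_a and the y axis of braai, either way round below 0.17 rad and linear speed of loose_a below 0.02 m/s) or (x of loose_b in the frame of braai between -0.035 and -0.017 m and z of loose_b in the frame of braai between 0.1136 and 0.1256 m and y of loose_b in the frame of base_mid between -0.013 and 0.013 m and angle between the y axis of loose_b and the y axis of braai, either way round below 0.17 rad and linear speed of loose_b below 0.02 m/s) or (x of loose_c in the frame of braai between -0.035 and -0.017 m and z of loose_c in the frame of braai between 0.1136 and 0.1256 m and y of loose_c in the frame of base_mid between -0.013 and 0.013 m and angle between the y axis of loose_c and the y axis of braai, either way round below 0.17 rad and linear speed of loose_c below 0.02 m/s))), for 0.2 s.
2. the last briquette lies on top, in the valley between those two (((x of loose_a in the frame of braai between -0.009 and 0.009 m and z of loose_a in the frame of braai between 0.1563 and 0.1683 m and y of loose_a in the frame of base_mid between -0.013 and 0.013 m and angle between the y axis of loose_a and the y axis of braai, either way round below 0.17 rad and linear speed of loose_a below 0.02 m/s) or (x of loose_b in the frame of braai between -0.009 and 0.009 m and z of loose_b in the frame of braai between 0.1563 and 0.1683 m and y of loose_b in the frame of base_mid between -0.013 and 0.013 m and angle between the y axis of loose_b and the y axis of braai, either way round below 0.17 rad and linear speed of loose_b below 0.02 m/s) or (x of loose_c in the frame of braai between -0.009 and 0.009 m and z of loose_c in the frame of braai between 0.1563 and 0.1683 m and y of loose_c in the frame of base_mid between -0.013 and 0.013 m and angle between the y axis of loose_c and the y axis of braai, either way round below 0.17 rad and linear speed of loose_c below 0.02 m/s))), for 0.2 s.
At the end, for the whole second after the job is handed in: The six briquettes lie at rest as a pyramid of 3, 2 and 1, each within 9 mm across and 6 mm in height of its bedded place and 10 degrees of parallel to the bars; the upper three within 13 mm, along the bars, of the bottom row's middle one. The bottom row is still in its gaps of the grate (all of step 1 and ((x of loose_a in the frame of braai between -0.009 and 0.009 m and z of loose_a in the frame of braai between 0.1563 and 0.1683 m and y of loose_a in the frame of base_mid between -0.013 and 0.013 m and angle between the y axis of loose_a and the y axis of braai, either way round below 0.17 rad and linear speed of loose_a below 0.02 m/s) or (x of loose_b in the frame of braai between -0.009 and 0.009 m and z of loose_b in the frame of braai between 0.1563 and 0.1683 m and y of loose_b in the frame of base_mid between -0.013 and 0.013 m and angle between the y axis of loose_b and the y axis of braai, either way round below 0.17 rad and linear speed of loose_b below 0.02 m/s) or (x of loose_c in the frame of braai between -0.009 and 0.009 m and z of loose_c in the frame of braai between 0.1563 and 0.1683 m and y of loose_c in the frame of base_mid between -0.013 and 0.013 m and angle between the y axis of loose_c and the y axis of braai, either way round below 0.17 rad and linear speed of loose_c below 0.02 m/s)) and x of base_front in the frame of braai between -0.061 and -0.043 m and z of base_front in the frame of braai between 0.0709 and 0.0829 m and angle between the y axis of each of base_front, base_mid, base_rear and the y axis of braai, either way round below 0.17 rad and linear speed of each of base_front, base_mid, base_rear below 0.02 m/s and x of base_mid in the frame of braai between -0.009 and 0.009 m and z of base_mid in the frame of braai between 0.0709 and 0.0829 m and x of base_rear in the frame of braai between 0.043 and 0.061 m and z of base_rear in the frame of braai between 0.0709 and 0.0829 m); the robot touches nothing.
It fails at once if the tub, tumbler or skewer holder is tipped, or any of the seven bystanders pushed more than 30 mm away (distance of any of tub, tumbler, skewer_holder, tongs, basting_pot, firelighters, gas_lighter from where it was at the start of the episode above 0.03 m or angle between any of tub, tumbler, skewer_holder's own z axis and vertical above 0.6 rad).
It fails at once if a briquette is let fall: it moves faster than 0.7 m/s with no finger on it (a drop of about 25 mm) ((linear speed of loose_a above 0.7 m/s and contact force between the fingers and loose_a below 0.05 N) or (linear speed of loose_b above 0.7 m/s and contact force between the fingers and loose_b below 0.05 N) or (linear speed of loose_c above 0.7 m/s and contact force between the fingers and loose_c below 0.05 N)).
It also fails if it takes over 72 s, if anything falls off the work surface, if the arm or the gripper's body presses on something with over 40 N, if the wrist force passes 120 N, or if a joint passes its speed limit or range.

## Working session

There is one attempt and no reset: what is moved stays moved. The work goes in short steps, Python scripts to look and compute and a shell command to move; the robot and the scene stay as the last step left them, time stands still between calls to the robot, and variables do not carry over. Pictures are saved under pics/ and viewed, and the job is handed in when it is done.

```bash
mkdir -p pics; ls; python3 - <<'E'
from cell import bot, grab_frame, calibration
import cv2, numpy as np
print(bot.get_state())
for n in ["scene","side","wrist"]:
    c=calibration(n); print(n,c)
    p,d=grab_frame(n); cv2.imwrite(f"pics/{n}0.png",p[:,:,::-1]); np.savez(f"pics/{n}0.npz",p=p,d=d)
print(bot.get_state()["time"])
E
```

```text
pics
{'time': 0.0, 'joints': array([ 1.24741527e+00,  3.00461825e-01,  1.52162172e+00, -1.00051625e-05,
        1.32066773e+00, -6.65987339e-02]), 'qvel': array([-8.30794261e-04,  3.64201263e-05,  9.34013740e-04, -3.39175638e-03,
       -3.85646197e-04,  8.36608401e-04]), 'effort': array([ 2.77685757e-06, -5.43509531e+01, -3.61785686e+01, -7.97839857e-05,
        4.06547755e-03,  8.33971467e-05]), 'tcp_pos': array([0.13961082, 0.53173585, 0.2307092 ]), 'tool_rot': array([ 7.91822858e-01,  6.10750543e-01, -4.78544464e-04,  3.26528949e-04]), 'contact_force': array([0.68540523, 0.84501526, 0.90554983]), 'torque': array([ 0.02410301, -0.0128978 ,  0.05729305]), 'opening': 1.0005843138240302}
scene {'fx': 460.8022676859479, 'fy': 460.8022676859479, 'cx': 248.64768441221298, 'cy': 193.76129610603496, 'distortion': array([-0.01007149,  0.        ,  0.        ,  0.        ,  0.        ]), 'origin': array([ 1.24625591, -0.84392923,  1.44444265]), 'orientation': array([ 0.88176855,  0.31192026, -0.12105463, -0.33246916])}
side {'fx': 452.13824647160027, 'fy': 452.13824647160027, 'cx': 258.4730101545041, 'cy': 186.22983766041898, 'distortion': array([0.01538154, 0.        , 0.        , 0.        , 0.        ]), 'origin': array([0.25055692, 0.99677683, 1.48548661]), 'orientation': array([-0.1288103 ,  0.93429935, -0.32847916,  0.05093209])}
wrist {'fx': 296.0956680407359, 'fy': 296.0956680407359, 'cx': 257.4596813522273, 'cy': 189.84483508742477, 'distortion': array([-0.03847871,  0.        ,  0.        ,  0.        ,  0.        ]), 'hand_eye': array([[ 9.99999867e-01,  3.23077038e-04,  4.01544951e-04,
         6.28058069e-04],
       [-4.29765966e-04,  9.52768288e-01,  3.03697883e-01,
        -7.77329835e-02],
       [-2.84461483e-04, -3.03698015e-01,  9.52768301e-01,
        -1.42867169e-01],
       [ 0.00000000e+00,  0.00000000e+00,  0.00000000e+00,
         1.00000000e+00]])}
0.15
```

View pics/scene0.png

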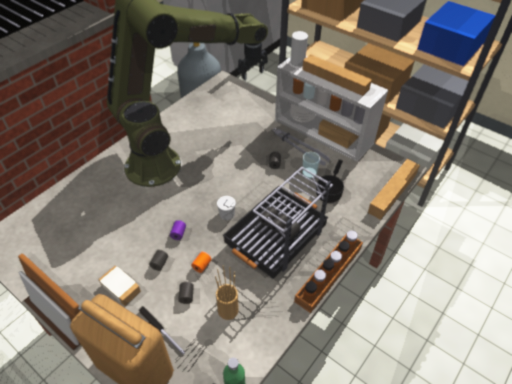

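View pics/side0.png

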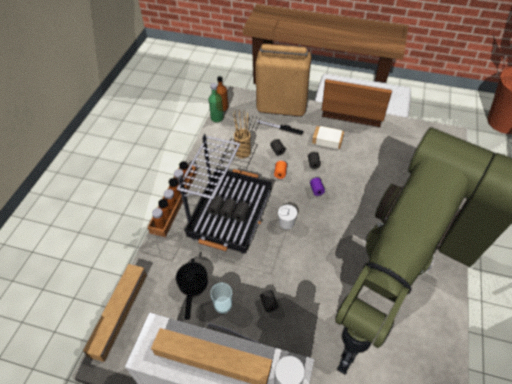

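View pics/wrist0.png

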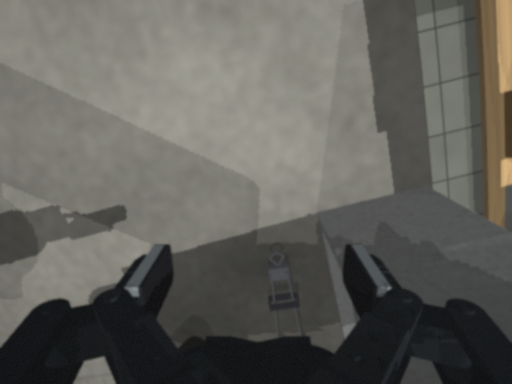

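```bash
cat > h.py <<'E'
import numpy as np, cv2
from scipy.spatial.transform import Rotation as R
from cell import bot, grab_frame, calibration
def cam(n,st=None):
    c=calibration(n); K=np.array([[c['fx'],0,c['cx']],[0,c['fy'],c['cy']],[0,0,1]])
    if n=='wrist':
        T=np.eye(4);T[:3,:3]=R.from_quat(st['tool_rot']).as_matrix();T[:3,3]=st['tcp_pos'];T=T@c['hand_eye']
        return K,np.array(c['distortion']),T[:3,:3],T[:3,3]
    return K,np.array(c['distortion']),R.from_quat(c['orientation']).as_matrix(),np.array(c['origin'])
def ray(cm,uv):
    K,D,Rm,o=cm
    p=cv2.undistortPoints(np.array(uv,float).reshape(-1,1,2),K,D).reshape(-1,2)
    return o,np.c_[p,np.ones(len(p))]@Rm.T
def atz(cm,uv,z):
    o,d=ray(cm,uv); return o+d*((z-o[2])/d[:,2])[:,None]
def cloud(cm,d):
    h,w=d.shape; v,u=np.mgrid[:h,:w]
    o,r=ray(cm,np.c_[u.ravel(),v.ravel()])
    P=o+r*d.reshape(-1,1); P[d.ravel()<=0]=np.nan
    return P.reshape(h,w,3)
def proj(cm,X):
    K,D,Rm,o=cm
    return cv2.projectPoints((np.array(X,float).reshape(-1,3)-o)@Rm,np.zeros(3),np.zeros(3),K,D)[0].reshape(-1,2)
def tri(rs):
    A=0;b=0
    for o,d in rs:
        d=d.ravel()/np.linalg.norm(d);M=np.eye(3)-np.outer(d,d);A=A+M;b=b+M@o
    return np.linalg.solve(A,b)
E
python3 - <<'E'
from h import *
for n,bx in [("scene",(140,140,350,320)),("side",(180,110,350,330))]:
    z=np.load(f"pics/{n}0.npz"); p,d=z['p'],z['d']
    c=p[bx[1]:bx[3],bx[0]:bx[2]]; s=min(800/c.shape[1],600/c.shape[0])
    print(n,s); cv2.imwrite(f"pics/{n}_crop0.png",cv2.resize(c,None,fx=s,fy=s,interpolation=cv2.INTER_CUBIC)[:,:,::-1])
    P=cloud(cam(n),d)
    for nm,uv in dict(scene=dict(A=(159,260),B=(186,291),C=(275,158),tub=(226,203),orange=(202,260),tumb=(311,160),skh=(228,300)),side=dict(A=(314,158),B=(278,146),C=(268,298),tub=(288,212),orange=(281,168),tumb=(221,290),skh=(243,145)))[n].items():
        print(nm,P[uv[1],uv[0]].round(3))
E
```

```text
scene 3.3333333333333335
A [ 0.412 -0.341  0.05 ]
B [ 0.575 -0.37   0.049]
C [0.42  0.341 0.047]
tub [ 0.443 -0.007  0.081]
orange [ 0.532 -0.244  0.048]
tumb [0.556 0.415 0.061]
skh [ 0.706 -0.303  0.042]
side 2.727272727272727
A [ 0.395 -0.32   0.053]
B [ 0.563 -0.356  0.044]
C [0.417 0.349 0.049]
tub [0.432 0.005 0.08 ]
orange [ 0.518 -0.231  0.049]
tumb [0.58  0.366 0.053]
skh [ 0.699 -0.281  0.088]
```

View pics/scene_crop0.png

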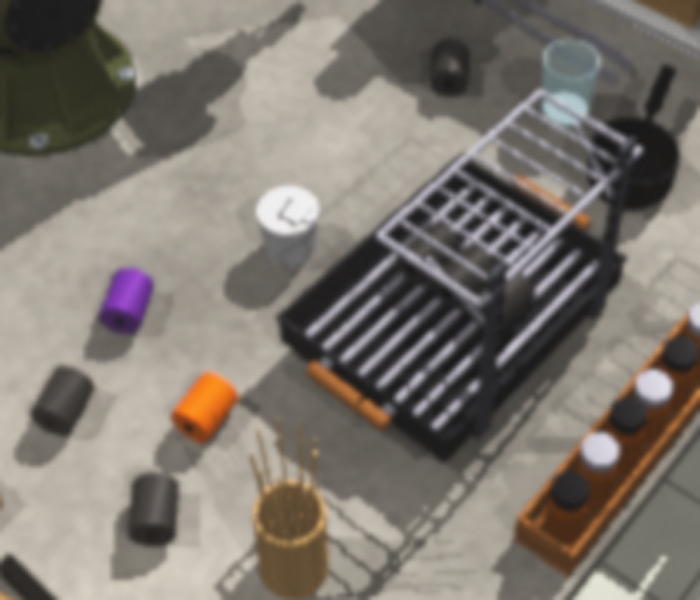

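View pics/side_crop0.png

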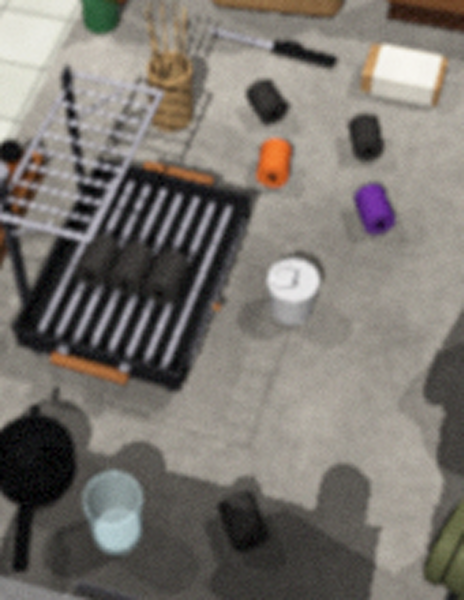

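```bash
python3 - <<'E'
from h import *
# braai rim corners
for n,uv in [("side",[(135/2.727+180,165/2.727+110),(250/2.727+180,200/2.727+110),(180/2.727+180,385/2.727+110),(20/2.727+180,340/2.727+110)]),
             ("scene",[(140+447/3.333,140+445/3.333),(140+283/3.333,140+325/3.333)])]:
    print(n,atz(cam(n),uv,0.075).round(3))
# cylinders: mask cloud
C={}
for n in("scene","side"):
    z=np.load(f"pics/{n}0.npz"); C[n]=(z['p'],cloud(cam(n),z['d']))
for nm,c in dict(A=(.405,-.33),B=(.57,-.362),C=(.42,.345)).items():
    for n in C:
        p,P=C[n]
        m=(np.hypot(P[...,0]-c[0],P[...,1]-c[1])<.06)&(P[...,2]>.012)
        Q=P[m]; t=Q[Q[:,2]>.035]
        xy=t[:,:2]; mu=xy.mean(0); w,V=np.linalg.eigh(np.cov((xy-mu).T)); a=V[:,1]
        print(nm,n,len(Q),len(t),"zmax",np.percentile(Q[:,2],[50,95,99]).round(3),"mean",mu.round(3),Q[:,:2].mean(0).round(3),"axis from y deg",np.degrees(np.arctan2(-a[0]*np.sign(a[1]),abs(a[1]))).round(1),np.sqrt(w).round(4))
E
```

```text
side [[ 0.714 -0.139  0.075]
 [ 0.529 -0.119  0.075]
 [ 0.537  0.209  0.075]
 [ 0.766  0.2    0.075]]
scene [[ 0.776 -0.14   0.075]
 [ 0.544 -0.131  0.075]]
A scene 257 195 zmax [0.044 0.053 0.057] mean [ 0.4   -0.335] [ 0.402 -0.337] axis from y deg 18.7 [0.0127 0.0188]
A side 171 119 zmax [0.041 0.053 0.055] mean [ 0.397 -0.328] [ 0.396 -0.323] axis from y deg 23.7 [0.0126 0.0192]
B scene 284 221 zmax [0.044 0.052 0.057] mean [ 0.57  -0.369] [ 0.572 -0.371] axis from y deg 40.6 [0.0128 0.0184]
B side 165 112 zmax [0.041 0.054 0.057] mean [ 0.568 -0.36 ] [ 0.566 -0.356] axis from y deg 39.6 [0.0125 0.0193]
C scene 169 115 zmax [0.042 0.054 0.057] mean [0.416 0.345] [0.418 0.34 ] axis from y deg 33.1 [0.0126 0.0202]
C side 288 235 zmax [0.045 0.053 0.055] mean [0.415 0.352] [0.414 0.355] axis from y deg 31.0 [0.013  0.0182]
```

```bash
cat >> h.py <<'E'
def Rt(azx,lean=0):
    # tool x at azimuth azx (deg), tool pointing down, leaning back by lean about tool x
    return R.from_euler('z',azx,degrees=True)*R.from_matrix(np.array([[1,0,0],[0,-1,0],[0,0,-1.]]))*R.from_rotvec([-lean,0,0],degrees=True)
def rel(pos,azx,lean=0,st=None,grasp=False):
    st=st or bot.get_state(); q=R.from_quat(st['tool_rot']); T=Rt(azx,lean)
    pos=np.array(pos,float)
    if grasp: pos=pos+T.apply([0,0,.019])
    s=q.inv().apply(pos-st['tcp_pos']); t=(q.inv()*T).as_rotvec(degrees=True)
    print("shift",(s*1000).round(1),"mm turn",t.round(2),"|rows",round(max(np.linalg.norm(s)/.0417,np.linalg.norm(t)/7.16),1))
def show():
    st=bot.get_state(); q=R.from_quat(st['tool_rot']).as_matrix()
    print("t",round(st['time'],2),"tcp",st['tcp_pos'].round(4),"azx",np.degrees(np.arctan2(q[1,0],q[0,0])).round(2),"z",q[:,2].round(3),"j",st['joints'].round(2),"F",st['contact_force'].round(1),"op",round(st['opening'],3))
    return st
E
python3 -c "
from h import *
show(); rel((.41,.34,.2),122)"
```

```text
t 0.15 tcp [0.1397 0.5318 0.2309] azx 75.28 z [-0.    -0.001 -1.   ] j [ 1.25  0.3   1.52 -0.    1.32 -0.07] F [-0.3  0.6 -0. ] op 1.002
shift [-116.8  310.2   30.9] mm turn [-2.000e-02  4.000e-02 -4.672e+01] |rows 8.0
```

```bash
R='x'; python3 -m jog '[[[-0.117,0.310,0.031],[0,0,-46.7],0],[[-0.117,0.310,0.031],[0,0,-46.7],0],[[-0.117,0.310,0.031],[0,0,-46.7],0],[[-0.117,0.310,0.031],[0,0,-46.7],0],[[-0.117,0.310,0.031],[0,0,-46.7],0]]' && python3 -c "
from h import *
show(); rel((.41,.34,.2),122)"
```

```text
time: 0.57
tcp_pos: [0.2939, 0.4226, 0.2135]
tool_rot: [0.588, 0.809, -0.0, 0.0]
contact_force: [0.3, 0.5, -0.3]
opening: 0.996
t 0.57 tcp [0.2939 0.4226 0.2135] azx 107.95 z [-0. -0. -1.] j [ 0.89  0.24  1.64 -0.    1.26 -0.99] F [ 0.3  0.5 -0.3] op 0.996
shift [-114.4   85.    13.5] mm turn [-1.000e-02  1.000e-02 -1.405e+01] |rows 3.4
```

```bash
python3 -m jog '[[[-0.114,0.085,0.0135],[0,0,-14],0],[[-0.114,0.085,0.0135],[0,0,-14],0],[[-0.114,0.085,0.0135],[0,0,-14],0],[[-0.114,0.085,0.0135],[0,0,-14],0],[[-0.114,0.085,0.0135],[0,0,-14],0]]' && python3 - <<'E'
from h import *
st=show()
p,d=grab_frame("wrist"); cv2.imwrite("pics/w1.png",p[:,:,::-1])
P=cloud(cam("wrist",st),d); np.savez("pics/w1.npz",p=p,P=P)
m=(np.hypot(P[...,0]-.416,P[...,1]-.348)<.06)&(P[...,2]>.012)
Q=P[m]; t=Q[Q[:,2]>.035]; print(len(Q),np.percentile(Q[:,2],[50,95,99]).round(4),t[:,:2].mean(0))
E
```

```text
time: 0.98
tcp_pos: [0.4113, 0.338, 0.1994]
tool_rot: [0.49, 0.872, -0.001, 0.0]
contact_force: [0.6, -0.2, 0.0]
opening: 1.002
t 0.98 tcp [0.4113 0.338  0.1994] azx 121.38 z [-0.001 -0.001 -1.   ] j [ 0.62  0.29  1.61 -0.    1.24 -1.5 ] F [ 0.6 -0.2  0. ] op 1.002
29145 [0.2752 0.2918 0.2947] [0.39879026 0.34195782]
```

View pics/w1.png

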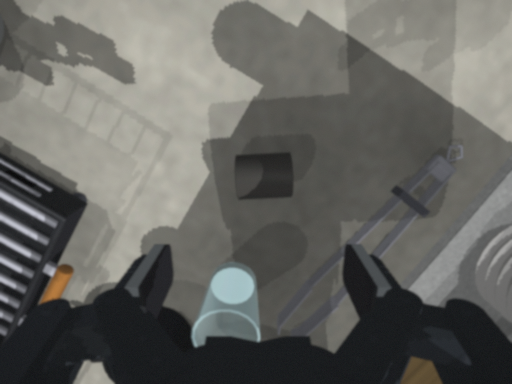

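```bash
cat >> h.py <<'E'
def cyl(P,c,zlo=.038,zhi=.065,r=.055):
    # top strip of lying cylinder: top points -> centre, axis azimuth
    from scipy.optimize import least_squares
    m=(np.hypot(P[...,0]-c[0],P[...,1]-c[1])<r)&(P[...,2]>.012)&(P[...,2]<zhi)
    Q=P[m]
    # fit: cylinder r 25 with centre height free, length 60
    def f(x):
        a=np.array([np.cos(x[2]),np.sin(x[2])]);n=np.array([-a[1],a[0]])
        dxy=Q[:,:2]-x[:2]; s=dxy@n; l=dxy@a
        rad=np.hypot(s,Q[:,2]-x[3])-.025
        end=np.abs(l)-.030
        # signed distance to the capped cylinder surface
        return np.where((rad>0)&(end>0),np.hypot(rad,end),np.maximum(rad,end))
    best=None
    for a0 in np.radians([60,90,120]):
        s=least_squares(f,[c[0],c[1],a0,.025],loss='soft_l1',f_scale=.003)
        if best is None or s.cost<best.cost: best=s
    x=best.x; print("cyl n",len(Q),"centre",x[:2].round(4),"z",x[3].round(4),"axis az",np.degrees(x[2]).round(2),"rms mm",(np.sqrt(np.mean(f(x)**2))*1000).round(2),"zpct",np.percentile(Q[:,2],[95,99]).round(4))
    return x
E
python3 - <<'E'
from h import *
z=np.load("pics/w1.npz"); P=z['P']
x=cyl(P,(.416,.348))
print(P[174,264],P[40,300])
import copy
st=bot.get_state(); cm=cam("wrist",st)
a=np.array([np.cos(x[2]),np.sin(x[2]),0]);n=np.array([-a[1],a[0],0]);c=np.array([x[0],x[1],.025])
print(proj(cm,[c+.025*np.array([0,0,1])+s*.03*a+0*n for s in(-1,1)]+[c+s*.03*a+k*.025*n for s in(-1,1) for k in (-1,1)]).round(1))
E
python3 -c "
import cv2;a=cv2.imread('pics/w1.png')[130:220,210:320];cv2.imwrite('pics/w1c.png',cv2.resize(a,None,fx=6,fy=6,interpolation=2))"
```

```text
cyl n 2564 centre [0.4133 0.3476] z 0.0248 axis az 124.28 rms mm 0.59 zpct [0.0502 0.0508]
[0.4070427  0.34375569 0.04789112] [ 0.27303649  0.30675107 -0.00047586]
[[232.9 183.4]
 [291.2 180.6]
 [236.3 198.3]
 [233.  154.8]
 [289.1 195.8]
 [288.3 152.1]]
```

View pics/w1c.png

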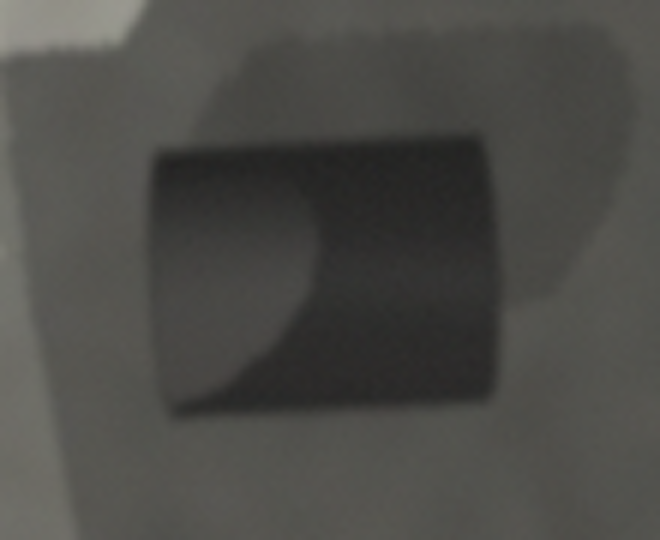

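```bash
python3 -c "
from h import *
rel((.4133,.3476,.06),124.3);rel((.4133,.3476,.010),124.3)"
```

```text
shift [  5.2   7.6 139.6] mm turn [-0.07  0.01 -2.89] |rows 3.4
shift [  5.2   7.6 189.6] mm turn [-0.07  0.01 -2.89] |rows 4.6
```

```bash
python3 -m jog '[[[0.005,0.0075,0.04],[0,0,-2.9],0],[[0.005,0.0075,0.08],[0,0,-2.9],0],[[0.005,0.0075,0.12],[0,0,-2.9],0],[[0.005,0.0075,0.155],[0,0,-2.9],0],[[0.005,0.0075,0.175],[0,0,-2.9],0]]' && python3 -c "
from h import *
show();rel((.4133,.3476,.010),124.3)"
```

```text
time: 1.45
tcp_pos: [0.4098, 0.3488, 0.0215]
tool_rot: [0.465, 0.885, -0.002, -0.001]
contact_force: [-0.3, -0.4, 0.1]
opening: 0.999
t 1.45 tcp [0.4098 0.3488 0.0215] azx 124.56 z [-0.004 -0.003 -1.   ] j [ 0.64  0.55  1.72  0.    0.88 -1.54] F [-0.3 -0.4  0.1] op 0.999
shift [-3.   2.3 11.5] mm turn [-0.26  0.    0.26] |rows 0.3
```

```bash
python3 -m jog '[[[0,0,0.012],[0,0,0],0],[[0,0,0.0125],[0,0,0],0.2],[[0,0,0.0125],[0,0,0],1],[[0,0,0.0125],[0,0,0],1],[[0,0,0.0125],[0,0,0],1]]' 50 && python3 -c "
from h import *
show();rel((.4133,.3476,.010),124.3)"
```

```text
time: 1.87
tcp_pos: [0.4126, 0.3498, 0.0144]
tool_rot: [0.465, 0.885, 0.001, 0.001]
contact_force: [1.1, -0.8, 0.0]
opening: 0.692
t 1.87 tcp [0.4126 0.3498 0.0144] azx 124.52 z [ 0.002  0.002 -1.   ] j [ 0.64  0.56  1.72  0.    0.86 -1.54] F [ 1.1 -0.8  0. ] op 0.692
shift [-2.2 -0.7  4.4] mm turn [ 0.15 -0.01  0.22] |rows 0.1
```

```bash
python3 -m jog '[[[0,0,-0.03],[0,0,0],1],[[0,0,-0.07],[0,0,0],1],[[0,0,-0.11],[0,0,0],1],[[0,0,-0.15],[0,0,0],1],[[0,0,-0.19],[0,0,0],1]]' && python3 -c "
from h import *
show();rel((.44,.035,.28),90,40,grasp=True)"
```

```text
time: 2.28
tcp_pos: [0.4117, 0.349, 0.2061]
tool_rot: [0.466, 0.885, 0.001, 0.0]
contact_force: [0.3, -0.2, -2.0]
opening: 0.694
t 2.28 tcp [0.4117 0.349  0.2061] azx 124.51 z [ 0.001  0.001 -1.   ] j [ 0.64  0.3   1.58  0.    1.26 -1.54] F [ 0.3 -0.2 -2. ] op 0.694
shift [-281.7 -144.4  -59.7] mm turn [-38.67 -12.07  33.07] |rows 7.7
```

```bash
python3 -m jog '[[[-0.282,-0.144,-0.06],[-38.7,-12.1,33.1],1],[[-0.282,-0.144,-0.06],[-38.7,-12.1,33.1],1],[[-0.282,-0.144,-0.06],[-38.7,-12.1,33.1],1],[[-0.282,-0.144,-0.06],[-38.7,-12.1,33.1],1],[[-0.282,-0.144,-0.06],[-38.7,-12.1,33.1],1]]' && python3 -c "
from h import *
show();rel((.44,.035,.28),90,40,grasp=True)"
```

```text
time: 2.7
tcp_pos: [0.4382, 0.1445, 0.2433]
tool_rot: [0.616, 0.75, 0.171, 0.171]
contact_force: [1.8, -0.8, -0.4]
opening: 0.694
t 2.7 tcp [0.4382 0.1445 0.2433] azx 100.55 z [ 0.467  0.045 -0.883] j [ 0.29 -0.15  2.04 -0.13  0.77 -1.41] F [ 1.8 -0.8 -0.4] op 0.694
shift [-111.1    2.3  -17.9] mm turn [-11.86  -3.68  10.26] |rows 2.7
```

```bash
python3 -m jog '[[[-0.111,0.002,-0.018],[-11.9,-3.7,10.3],1],[[-0.111,0.002,-0.018],[-11.9,-3.7,10.3],1],[[-0.111,0.002,-0.018],[-11.9,-3.7,10.3],1],[[-0.111,0.002,-0.018],[-11.9,-3.7,10.3],1],[[-0.111,0.002,-0.018],[-11.9,-3.7,10.3],1]]' && python3 - <<'E'
from h import *
st=show()
p,d=grab_frame("wrist"); cv2.imwrite("pics/w2.png",p[:,:,::-1])
P=cloud(cam("wrist",st),d); np.savez("pics/w2.npz",p=p,P=P)
E
```

```text
time: 3.12
tcp_pos: [0.4526, 0.0354, 0.2649]
tool_rot: [0.665, 0.665, 0.24, 0.241]
contact_force: [-0.4, -0.3, -0.7]
opening: 0.697
t 3.12 tcp [0.4526 0.0354 0.2649] azx 89.96 z [ 0.64  -0.001 -0.769] j [-0.   -0.28  2.16  0.    0.57 -1.57] F [-0.4 -0.3 -0.7] op 0.697
```

View pics/w2.png

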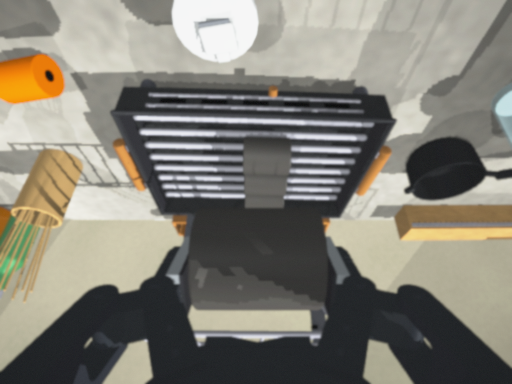

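```bash
python3 - <<'E'
from h import *
P=np.load("pics/w2.npz")['P']
X,Y,Z=P[...,0],P[...,1],P[...,2]
m=(abs(Z-.074)<.005)&(X>.5)&(X<.82)&(Y>-.2)&(Y<.28)
# drop briquettes
Q=P[m]; 
print(len(Q)); r=cv2.minAreaRect((Q[:,:2]*1000).astype(np.float32)); print(r)
# edges
for xs in (.57,.6,.63,.66,.69,.72,.75):
    s=Q[abs(Q[:,0]-xs)<.01]
    if len(s): print(xs,np.percentile(s[:,1],[1,99]).round(4), "inner")
f=Q[(Q[:,0]<.56)]; A=np.polyfit(f[:,1],f[:,0],1); print("front",len(f),A,np.degrees(np.arctan(-A[0])))
# row
b=(Z>.082)&(Z<.112)&(X>.55)&(X<.76)&(abs(Y-.035)<.08); B=P[b]; print(len(B),np.percentile(B,[1,50,99],axis=0).round(4))
v,u=np.where(b); print(u.min(),u.max(),v.min(),v.max())
# direct bar line fits: bright pts z~.05
g=(Z>.046)&(Z<.058)&(X>.53)&(X<.78)&(Y>-.1)&(Y<.16); G=P[g]
best=max((np.histogram(G[:,0]+np.tan(np.radians(a))*(G[:,1]-.035),bins=np.arange(.53,.79,.002))[0].astype(float).var(),a) for a in np.arange(-8,8,.25)); print(best)
h,e=np.histogram(G[:,0]+np.tan(np.radians(best[1]))*(G[:,1]-.035),bins=np.arange(.53,.79,.004)); print(list(zip(e.round(3),h)))
E
```

```text
4399
((657.7728271484375, 28.421524047851562), (371.3533630371094, 249.35275268554688), 87.50889587402344)
0.57 [-0.1304  0.1942] inner
0.6 [-0.1537  0.2076] inner
0.63 [-0.1552  0.214 ] inner
0.66 [-0.1554  0.2126] inner
0.69 [-0.1556  0.2101] inner
0.72 [-0.1362  0.2093] inner
0.75 [-0.1375  0.1869] inner
front 2049 [0.02883207 0.53700793] -1.6514985916539973
2672 [[0.5815 0.0172 0.0829]
 [0.6348 0.0465 0.0961]
 [0.7019 0.0762 0.1016]]
243 291 146 207
(np.float64(21508.326062135693), np.float64(-2.25))
[(np.float64(0.53), np.int64(21)), (np.float64(0.534), np.int64(1520)), (np.float64(0.538), np.int64(315)), (np.float64(0.542), np.int64(0)), (np.float64(0.546), np.int64(0)), (np.float64(0.55), np.int64(0)), (np.float64(0.554), np.int64(0)), (np.float64(0.558), np.int64(0)), (np.float64(0.562), np.int64(532)), (np.float64(0.566), np.int64(304)), (np.float64(0.57), np.int64(4)), (np.float64(0.574), np.int64(0)), (np.float64(0.578), np.int64(0)), (np.float64(0.582), np.int64(1)), (np.float64(0.586), np.int64(589)), (np.float64(0.59), np.int64(508)), (np.float64(0.594), np.int64(45)), 
[... 919 characters left out ...]
p.int64(0)), (np.float64(0.706), np.int64(0)), (np.float64(0.71), np.int64(0)), (np.float64(0.714), np.int64(49)), (np.float64(0.718), np.int64(414)), (np.float64(0.722), np.int64(56)), (np.float64(0.726), np.int64(0)), (np.float64(0.73), np.int64(0)), (np.float64(0.734), np.int64(0)), (np.float64(0.738), np.int64(0)), (np.float64(0.742), np.int64(297)), (np.float64(0.746), np.int64(171)), (np.float64(0.75), np.int64(9)), (np.float64(0.754), np.int64(0)), (np.float64(0.758), np.int64(0)), (np.float64(0.762), np.int64(0)), (np.float64(0.766), np.int64(0)), (np.float64(0.77), np.int64(392)), (np.float64(0.774), np.int64(193)), (np.float64(0.778), np.int64(0)), (np.float64(0.782), np.int64(0))]
```

```bash
cat >> h.py <<'E'
def pile(P,cs,x0,gate):
    """fit rigid set of parallel cylinders; cs: list of (dx,z) in braai frame; x0=(x,y,axis az deg, dz)"""
    from scipy.optimize import least_squares
    Q=P[gate]
    def sd(x,Q,dy=None):
        a=np.array([np.cos(np.radians(x[2])),np.sin(np.radians(x[2]))]);n=np.array([a[1],-a[0]])
        d=Q[:,:2]-x[:2]; s=d@n; l=d@a; o=[]
        for i,(dx,z) in enumerate(cs):
            rad=np.hypot(s-dx,Q[:,2]-z-x[3])-.025; end=np.abs(l-x[4+i])-.030
            o.append(np.where((rad>0)&(end>0),np.hypot(rad,end),np.maximum(rad,end)))
        o=np.array(o); j=np.abs(o).argmin(0); return o[j,np.arange(len(Q))]
    s=least_squares(lambda x:np.r_[sd(x,Q),(x[4+0]-0)*10 if False else x[4:].mean()*10],list(x0)+[0]*len(cs),loss='soft_l1',f_scale=.003)
    print("n",len(Q),"x",s.x.round(4),"rms mm",(np.sqrt(np.mean(sd(s.x,Q)**2))*1e3).round(2))
    return s.x
E
python3 - <<'E'
from h import *
P=np.load("pics/w2.npz")['P']
X,Y,Z=P[...,0],P[...,1],P[...,2]
b=(Z>.07)&(Z<.112)&(X>.57)&(X<.76)&(abs(Y-.046)<.045)
x=pile(P,[(-.052,.077),(0,.077),(.052,.077)],(.655,.045,88,0),b)
E
```

```text
n 3014 x [ 6.58200e-01  4.60000e-02  8.77173e+01 -8.00000e-04 -1.00000e-03
  4.00000e-04  6.00000e-04] rms mm 0.7
```

```bash
cat >> h.py <<'E'
def held(P,st):
    from scipy.optimize import least_squares
    q=R.from_quat(st['tool_rot']); T=q.inv().apply(P.reshape(-1,3)-st['tcp_pos'])
    Q=T[(abs(T[:,0])<.027)&(abs(T[:,1])<.035)&(T[:,2]>-.05)&(T[:,2]<.02)]
    def f(x): return np.hypot(Q[:,1]-x[0]-x[2]*Q[:,0],Q[:,2]-x[1]-x[3]*Q[:,0])-.025
    s=least_squares(f,[0,-.019,0,0],loss='soft_l1',f_scale=.002)
    print("held n",len(Q),"y,z in tool mm",(s.x[:2]*1e3).round(1),"slopes deg",np.degrees(s.x[2:]).round(2),"rms",(np.sqrt(np.mean(f(s.x)**2))*1e3).round(2)); return s.x
E
python3 - <<'E'
from h import *
st=bot.get_state(); P=np.load("pics/w2.npz")['P']
x=held(P,st)
q=R.from_quat(st['tool_rot'])
print("held centre",(st['tcp_pos']+q.apply([0,x[0],x[1]])).round(4))
E
```

```text
held n 12695 y,z in tool mm [  0.4 -10.8] slopes deg [0.1  0.07] rms 0.53
held centre [0.446  0.0365 0.273 ]
```

```bash
cat >> h.py <<'E'
M=np.array([.6582,.046]);AZ=87.72
def tgt(dx,z,lean,hy,hz,dl=0,az=AZ):
    a=np.radians(AZ); n=np.array([np.sin(a),-np.cos(a)]); t=np.array([np.cos(a),np.sin(a)])
    c=np.r_[M+dx*n+dl*t,z]; return c-Rt(az,lean).apply([0,hy,hz])
E
python3 - <<'E'
from h import *
show()
rel(tgt(-.04,.20,45,.0004,-.0108),AZ,45)
rel(tgt(.026,.14,45,.0004,-.0108),AZ,45)
E
```

```text
t 3.17 tcp [0.4526 0.0365 0.2645] azx 90.08 z [ 0.639 -0.    -0.77 ] j [-0.   -0.28  2.16  0.    0.57 -1.57] F [ 0.4 -0.1 -1.2] op 0.696
shift [ 10.7  86.9 166.1] mm turn [-5.31 -1.53  1.79] |rows 4.5
shift [  8.   99.3 254.4] mm turn [-5.31 -1.53  1.79] |rows 6.6
```

```bash
python3 -m jog '[[[0.0025,0.018,0.034],[-1.3,-0.4,0.5],1],[[0.005,0.036,0.068],[-2.6,-0.8,0.9],1],[[0.0075,0.054,0.102],[-4,-1.2,1.4],1],[[0.0107,0.071,0.136],[-5.3,-1.5,1.8],1],[[0.0107,0.087,0.166],[-5.3,-1.5,1.8],1]]' && python3 - <<'E'
from h import *
show()
rel(tgt(.026,.14,45,.0004,-.0108),AZ,45)
rel(tgt(.026,.122,45,.0004,-.0108),AZ,45)
E
```

```text
time: 3.58
tcp_pos: [0.6268, 0.0506, 0.1891]
tool_rot: [0.665, 0.642, 0.265, 0.274]
contact_force: [0.2, -0.0, -1.6]
opening: 0.696
t 3.58 tcp [0.6268 0.0506 0.1891] azx 87.98 z [ 0.705 -0.024 -0.709] j [ 0.04  0.23  1.89 -0.24  0.24 -1.28] F [ 0.2 -0.  -1.6] op 0.696
shift [-3.7  5.8 86.2] mm turn [-0.12 -0.22  0.16] |rows 2.1
shift [-3.7 -6.9 98.9] mm turn [-0.12 -0.22  0.16] |rows 2.4
```

```bash
cat > k.py <<'E'
from h import *
from scipy.optimize import least_squares
S=[([1.247,.300,1.521,0,1.321],[.1396,.5317,.2307]),([.89,.24,1.64,0,1.26],[.2939,.4226,.2135]),([.62,.29,1.61,0,1.24],[.4113,.338,.1994]),([.64,.55,1.72,0,.88],[.4098,.3488,.0215]),([.64,.56,1.72,0,.86],[.4126,.3498,.0144]),([.64,.3,1.58,0,1.26],[.4117,.349,.2061]),([0,-.28,2.16,0,.57],[.4526,.036,.2647])]
def fk(x,j):
    a=j[1];b=j[1]+j[2];c=b+j[4]
    r0,z0,L1,L2,e,Lw=x
    r=r0+L1*np.sin(a)+L2*np.sin(b)-e*np.cos(b)+Lw*np.sin(c)
    z=z0+L1*np.cos(a)+L2*np.cos(b)+e*np.sin(b)+Lw*np.cos(c)
    return r,z
def res(x):
    o=[]
    for j,p in S:
        r,z=fk(x,j); o+= [r-np.hypot(p[0],p[1]),z-p[2]]
    return np.array(o+list((x-np.array([0,.4,.4,.4,0,.3]))*1e-3))
s=least_squares(res,[0,.4,.4,.4,0,.3]); 
if __name__=="__main__":
    print(s.x.round(3),(np.abs(res(s.x)).max()*1e3).round(1))
    for lean in (30,35,40,45):
        for nm,dx,z in (("rear+20",.026,.14),("rear",.026,.119),("front",-.026,.119),("top",0,.162),("top+20",0,.182)):
            T=tgt(dx,z,lean,.0004,-.0108); r,zz=np.hypot(T[0],T[1]),T[2]
            q=least_squares(lambda j:np.r_[np.array(fk(s.x,[0,j[0],j[1],0,j[2]]))-[r,zz],j.sum()-(np.pi-np.radians(lean))],[.3,1.8,.4])
            print(lean,nm,q.x.round(2))
E
python3 k.py
```

```text
[ 0.007  0.218  0.424  0.44  -0.039  0.245] 0.9
30 rear+20 [0.48 1.6  0.53]
30 rear [0.51 1.61 0.49]
30 front [0.41 1.77 0.44]
30 top [0.4  1.66 0.55]
30 top+20 [0.38 1.64 0.6 ]
35 rear+20 [0.47 1.66 0.41]
35 rear [0.5  1.67 0.36]
35 front [0.4  1.82 0.31]
35 top [0.38 1.72 0.43]
35 top+20 [0.36 1.7  0.47]
40 rear+20 [0.45 1.71 0.28]
40 rear [0.49 1.72 0.23]
40 front [0.39 1.87 0.18]
40 top [0.37 1.77 0.3 ]
40 top+20 [0.34 1.76 0.34]
45 rear+20 [0.45 1.76 0.14]
45 rear [0.48 1.77 0.1 ]
45 front [0.39 1.92 0.05]
45 top [0.36 1.83 0.17]
45 top+20 [0.33 1.81 0.21]
```

```bash
python3 - <<'E'
from h import *
rel(tgt(-.03,.19,36,.0004,-.0108),AZ,36)
rel(tgt(.026,.132,36,.0004,-.0108),AZ,36)
E
```

```text
shift [-3.4 -0.3 11. ] mm turn [ 8.88 -0.2   0.17] |rows 1.2
shift [-3.7 -1.6 91.6] mm turn [ 8.88 -0.2   0.17] |rows 2.2
```

```bash
python3 -m jog '[[[0,0,0.006],[5,0,0],1],[[0,0,0.011],[8.9,0,0],1],[[0,0,0.011],[8.9,0,0],1]]' && python3 - <<'E'
from h import *
for i in range(4):
    print(bot.get_state()['tcp_pos'])
show()
rel(tgt(.026,.132,36,.0004,-.0108),AZ,36)
E
```

```text
time: 3.83
tcp_pos: [0.6348, 0.0495, 0.1834]
tool_rot: [0.685, 0.661, 0.214, 0.221]
contact_force: [-0.1, 0.7, -1.2]
opening: 0.699
[0.634796   0.04947472 0.18341324]
[0.634796   0.04947472 0.18341324]
[0.634796   0.04947472 0.18341324]
[0.634796   0.04947472 0.18341324]
t 3.83 tcp [0.6348 0.0495 0.1834] azx 87.95 z [ 0.585 -0.02  -0.81 ] j [ 0.04  0.28  1.78 -0.09  0.46 -1.43] F [-0.1  0.7 -1.2] op 0.699
shift [-2.8  9.6 81.5] mm turn [-0.14 -0.16  0.16] |rows 2.0
```

```bash
python3 -m jog '[[[-0.001,0.003,0.022],[0,0,0],1],[[-0.002,0.006,0.044],[0,0,0],1],[[-0.0028,0.008,0.063],[0,0,0],1],[[-0.0028,0.0096,0.0815],[0,0,0],1],[[-0.0028,0.0096,0.0815],[0,0,0],1]]' && python3 - <<'E'
from h import *
st=show()
p,d=grab_frame("wrist"); cv2.imwrite("pics/w3.png",p[:,:,::-1])
P=cloud(cam("wrist",st),d); np.savez("pics/w3.npz",p=p,P=P); held(P,st)
rel(tgt(.026,.119,36,.0004,-.0108),AZ,36)
E
```

```text
time: 4.25
tcp_pos: [0.6887, 0.0439, 0.1201]
tool_rot: [0.685, 0.66, 0.214, 0.222]
contact_force: [0.5, 0.6, -2.2]
opening: 0.695
t 4.25 tcp [0.6887 0.0439 0.1201] azx 87.89 z [ 0.586 -0.022 -0.81 ] j [ 0.02  0.48  1.68 -0.1   0.37 -1.43] F [ 0.5  0.6 -2.2] op 0.695
held n 13683 y,z in tool mm [ -0.5 -10.2] slopes deg [ 0.04 -0.05] rms 2.27
shift [ 0.9 -5.3 10.4] mm turn [-0.05 -0.11  0.13] |rows 0.3
```

View pics/w3.png

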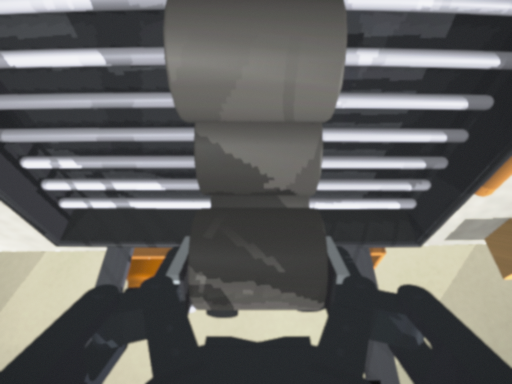

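```bash
python3 -m jog '[[[0.0005,-0.002,0.004],[0,0,0],1],[[0.0009,-0.004,0.007],[0,0,0],1],[[0.0009,-0.005,0.0095],[0,0,0],1],[[0.0009,-0.0053,0.0104],[0,0,0],1],[[0.0009,-0.0053,0.0104],[0,0,0],1]]' && python3 - <<'E'
from h import *
st=show()
p,d=grab_frame("wrist"); cv2.imwrite("pics/w4.png",p[:,:,::-1])
P=cloud(cam("wrist",st),d); np.savez("pics/w4.npz",p=p,P=P)
X,Y,Z=P[...,0],P[...,1],P[...,2]
b=(Z>.07)&(Z<.112)&(X>.57)&(X<.675)&(abs(Y-.046)<.045)
pile(P,[(-.052,.077),(0,.077)],(.658,.046,88,0),b)
rel(tgt(.026,.119,36,.0004,-.0108),AZ,36)
E
```

```text
time: 4.72
tcp_pos: [0.6907, 0.0436, 0.1118]
tool_rot: [0.685, 0.659, 0.215, 0.223]
contact_force: [0.0, -0.2, -1.7]
opening: 0.693
t 4.72 tcp [0.6907 0.0436 0.1118] azx 87.81 z [ 0.588 -0.022 -0.809] j [ 0.02  0.49  1.68 -0.1   0.35 -1.42] F [ 0.  -0.2 -1.7] op 0.693
n 35930 x [ 6.58800e-01  4.57000e-02  8.77623e+01  1.00000e-04 -4.00000e-04
  4.00000e-04] rms mm 1.37
shift [ 1.2 -1.6  1.2] mm turn [ 0.05 -0.07  0.06] |rows 0.1
```

```bash
python3 -m jog '[[[0.0005,-0.0006,0.0008],[0,0,0],1],[[0.0008,-0.0009,0.0012],[0,0,0],1],[[0.0008,-0.0012,0.0016],[0,0,0],1],[[0.0008,-0.0012,0.0016],[0,0,0],1]]' && python3 -c "
from h import *
show()"
```

```text
time: 5.1
tcp_pos: [0.6914, 0.044, 0.1113]
tool_rot: [0.685, 0.659, 0.215, 0.224]
contact_force: [-4.9, -2.7, 8.1]
opening: 0.699
t 5.1 tcp [0.6914 0.044  0.1113] azx 87.8 z [ 0.59  -0.022 -0.807] j [ 0.02  0.49  1.67 -0.11  0.34 -1.42] F [-4.9 -2.7  8.1] op 0.699
```

Contact (8 N up). Release gradually.

```bash
python3 -m jog '[[[0,0,0],[0,0,0],0.2],[[0,0,0],[0,0,0],0],[[0,0,0],[0,0,0],0],[[0,0,0],[0,0,0],0],[[0,0,0],[0,0,0],0]]' && python3 -c "
from h import *
show()
rel(tgt(-.06,.23,36,.0004,-.0108),AZ,36)"
```

```text
time: 5.52
tcp_pos: [0.6908, 0.0443, 0.1096]
tool_rot: [0.685, 0.659, 0.215, 0.223]
contact_force: [-0.8, -0.4, -0.8]
opening: 0.995
t 5.52 tcp [0.6908 0.0443 0.1096] azx 87.81 z [ 0.588 -0.022 -0.809] j [ 0.02  0.5   1.68 -0.11  0.34 -1.42] F [-0.8 -0.4 -0.8] op 0.995
shift [   0.6   -4.5 -141.1] mm turn [ 0.02 -0.07  0.06] |rows 3.4
```

Retract along the tool axis.

```bash
python3 -m jog '[[[0,0,-0.02],[0,0,0],0],[[0,0,-0.05],[0,0,0],0],[[0,0,-0.085],[0,0,0],0],[[0,0,-0.12],[0,0,0],0],[[0,0,-0.15],[0,0,0],0]]' && python3 - <<'E'
from h import *
st=show()
p,d=grab_frame("wrist"); cv2.imwrite("pics/w5.png",p[:,:,::-1])
P=cloud(cam("wrist",st),d); np.savez("pics/w5.npz",p=p,P=P)
X,Y,Z=P[...,0],P[...,1],P[...,2]
b=(Z>.065)&(Z<.15)&(X>.57)&(X<.715)&(abs(Y-.046)<.045)
pile(P,[(-.052,.077),(0,.077),(.026,.1196)],(.658,.046,88,0),b)
b=(Z>.105)&(Z<.15)&(X>.57)&(X<.745)&(abs(Y-.046)<.045)
pile(P,[(0,.1196)],(.658+.026,.046,88,0),b)
E
```

```text
time: 5.93
tcp_pos: [0.6015, 0.0477, 0.2326]
tool_rot: [0.685, 0.659, 0.215, 0.223]
contact_force: [0.4, 0.8, 1.2]
opening: 0.996
t 5.93 tcp [0.6015 0.0477 0.2326] azx 87.81 z [ 0.588 -0.022 -0.808] j [ 0.04  0.15  1.82 -0.08  0.55 -1.44] F [0.4 0.8 1.2] op 0.996
n 10227 x [ 6.58400e-01  4.57000e-02  8.77706e+01 -4.00000e-04 -7.00000e-04
  3.00000e-04  4.00000e-04] rms mm 0.62
n 3235 x [ 6.84300e-01  4.53000e-02  8.77955e+01 -5.00000e-04 -0.00000e+00] rms mm 0.58
```

View pics/w5.png

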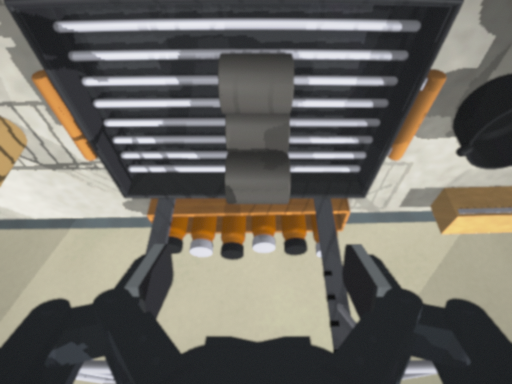

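```bash
python3 - <<'E'
from h import *
rel((.46,-.06,.24),60,10)
E
```

```text
shift [-113.2 -108.8  -83.1] mm turn [ 25.87 -11.11  25.79] |rows 5.3
```

```bash
python3 -m jog '[[[-0.023,-0.022,-0.017],[5,-2,5],0],[[-0.045,-0.044,-0.033],[10,-4,10],0],[[-0.068,-0.065,-0.05],[15,-6.5,15],0],[[-0.09,-0.087,-0.067],[20,-9,20],0],[[-0.113,-0.109,-0.083],[25.9,-11.1,25.8],0]]' && python3 - <<'E'
from h import *
show()
rel((.405,-.24,.22),15,0)
rel((.405,-.32,.2),-69,0)
E
```

```text
time: 6.4
tcp_pos: [0.46, -0.0604, 0.2346]
tool_rot: [0.856, 0.509, 0.05, 0.083]
contact_force: [1.4, 0.6, -0.8]
opening: 1.001
t 6.4 tcp [ 0.46   -0.0604  0.2346] azx 61.46 z [ 0.171 -0.091 -0.981] j [-0.18  0.01  1.86 -0.07  1.09 -1.22] F [ 1.4  0.6 -0.8] op 1.001
shift [-184.1   34.    21.4] mm turn [10.51 -4.6  46.3 ] |rows 6.7
shift [-254.4   67.6   48.3] mm turn [  5.77 -12.74 129.95] |rows 18.3
```

```bash
python3 -m jog '[[[-0.184,0.034,0.021],[10.5,-4.6,46.3],0],[[-0.184,0.034,0.021],[10.5,-4.6,46.3],0],[[-0.184,0.034,0.021],[10.5,-4.6,46.3],0],[[-0.184,0.034,0.021],[10.5,-4.6,46.3],0],[[-0.184,0.034,0.021],[10.5,-4.6,46.3],0]]' && python3 - <<'E'
from h import *
show()
rel((.405,-.32,.2),-69,0)
E
```

```text
time: 6.82
tcp_pos: [0.4056, -0.2429, 0.2194]
tool_rot: [0.973, 0.227, 0.014, 0.022]
contact_force: [0.6, -0.3, -0.1]
opening: 1.0
t 6.82 tcp [ 0.4056 -0.2429  0.2194] azx 26.33 z [ 0.037 -0.036 -0.999] j [-0.61  0.11  1.78 -0.01  1.2  -1.07] F [ 0.6 -0.3 -0.1] op 1.0
shift [-35.1  67.8  22.1] mm turn [ 1.29 -3.05 95.28] |rows 13.3
```

```bash
python3 -m jog '[[[-0.035,0.068,0.022],[1.3,-3,95.2],0],[[-0.035,0.068,0.022],[1.3,-3,95.2],0],[[-0.035,0.068,0.022],[1.3,-3,95.2],0],[[-0.035,0.068,0.022],[1.3,-3,95.2],0],[[-0.035,0.068,0.022],[1.3,-3,95.2],0]]' && python3 - <<'E'
from h import *
show()
rel((.405,-.32,.2),-69,0)
E
```

```text
time: 7.23
tcp_pos: [0.407, -0.3176, 0.1998]
tool_rot: [0.996, -0.083, 0.01, 0.014]
contact_force: [0.7, 0.2, -0.2]
opening: 1.001
t 7.23 tcp [ 0.407  -0.3176  0.1998] azx -9.46 z [ 0.017 -0.03  -0.999] j [-0.73  0.24  1.68 -0.01  1.2  -0.56] F [ 0.7  0.2 -0.2] op 1.001
shift [-1.5  2.7 -0.1] mm turn [ 0.77 -1.92 59.52] |rows 8.3
```

```bash
python3 -m jog '[[[0,0,0],[0.8,-1.9,59.5],0],[[0,0,0],[0.8,-1.9,59.5],0],[[0,0,0],[0.8,-1.9,59.5],0],[[0,0,0],[0.8,-1.9,59.5],0],[[0,0,0],[0.8,-1.9,59.5],0]]' && python3 - <<'E'
from h import *
st=show()
p,d=grab_frame("wrist"); cv2.imwrite("pics/w6.png",p[:,:,::-1])
P=cloud(cam("wrist",st),d); np.savez("pics/w6.npz",p=p,P=P)
x=cyl(P,(.399,-.333))
rel((x[0],x[1],.013),np.degrees(x[2])-180)
E
```

```text
time: 7.65
tcp_pos: [0.4073, -0.317, 0.2003]
tool_rot: [0.923, -0.384, 0.005, 0.006]
contact_force: [-0.3, -0.9, 1.3]
opening: 0.999
t 7.65 tcp [ 0.4073 -0.317   0.2003] azx -45.19 z [ 0.004 -0.015 -1.   ] j [-0.73  0.25  1.66 -0.01  1.22  0.06] F [-0.3 -0.9  1.3] op 0.999
cyl n 2525 centre [ 0.3956 -0.3338] z 0.0249 axis az 109.65 rms mm 0.58 zpct [0.0503 0.0509]
shift [  1.5  18.7 187.5] mm turn [ 0.26 -0.81 24.59] |rows 4.5
```

View pics/w6.png

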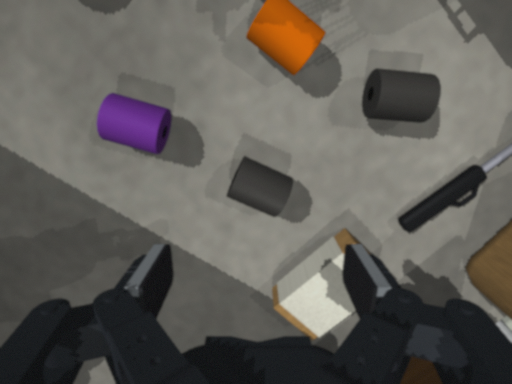

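```bash
python3 - <<'E'
from h import *
P=np.load("pics/w6.npz")['P']
m=(abs(P[...,2]-.042)<.006)
v,u=np.where(m&(np.arange(384)[:,None]>225)&(np.arange(512)[None]>270)&(np.arange(512)[None]<360)); Q=P[v,u]; print(len(Q))
a=np.radians(109.65); n=np.array([np.cos(a),np.sin(a)]); 
d=Q[:,:2]-[.3956,-.3338]; l=d@n; s=d@[n[1],-n[0]]
print("box along",l.min(),l.max(),"across",s.min(),s.max(), "within finger strip:", l[abs(s)<.02].max() if (abs(s)<.02).any() else None)
x=cyl(P,(.57,-.365))
E
```

```text
3746
box along -0.17583545204230297 -0.08133792998878767 across -0.15653791260636513 -0.010387164300798052 within finger strip: -0.12318012012824084
cyl n 3512 centre [ 0.5672 -0.3674] z 0.0248 axis az 130.54 rms mm 0.6 zpct [0.0502 0.0509]
```

```bash
python3 -m jog '[[[0.0015,0.0187,0.03],[0,0,7],0],[[0.0015,0.0187,0.065],[0,-0.8,14],0],[[0.0015,0.0187,0.1],[0.2,-0.8,20],0],[[0.0015,0.0187,0.135],[0.2,-0.8,24.6],0],[[0.0015,0.0187,0.165],[0.2,-0.8,24.6],0]]' && python3 - <<'E'
from h import *
show()
rel((.3956,-.3338,.0125),109.65-180)
E
```

```text
time: 8.12
tcp_pos: [0.3952, -0.3334, 0.0334]
tool_rot: [0.821, -0.571, -0.0, 0.001]
contact_force: [0.5, -1.0, -0.5]
opening: 0.998
t 8.12 tcp [ 0.3952 -0.3334  0.0334] azx -69.58 z [-0.001 -0.001 -1.   ] j [-0.77  0.49  1.78 -0.    0.88  0.44] F [ 0.5 -1.  -0.5] op 0.998
shift [ 0.5 -0.2 20.9] mm turn [ 0.08 -0.    0.77] |rows 0.5
```

```bash
python3 -m jog '[[[0,0,0.012],[0,0,0.8],0],[[0,0,0.02],[0,0,0.8],0],[[0,0,0.0205],[0,0,0.8],0.5],[[0,0,0.0205],[0,0,0.8],1],[[0,0,0.0205],[0,0,0.8],1]]' 50 && python3 -m jog '[[[0,0,0],[0,0,0],1],[[0,0,0],[0,0,0],1],[[0,0,-0.02],[0,0,0],1],[[0,0,-0.06],[0,0,0],1],[[0,0,-0.1],[0,0,0],1]]' && python3 - <<'E'
from h import *
show()
rel((.41,-.18,.24),0,0)
rel((.46,-.0,.28),60,10)
E
```

```text
time: 8.53
tcp_pos: [0.3966, -0.3345, 0.0169]
tool_rot: [0.818, -0.575, 0.001, 0.001]
contact_force: [0.2, -0.2, -0.6]
opening: 0.695
time: 8.95
tcp_pos: [0.3953, -0.3331, 0.1162]
tool_rot: [0.818, -0.575, -0.001, 0.001]
contact_force: [0.8, -0.1, -0.3]
opening: 0.695
t 8.95 tcp [ 0.3953 -0.3331  0.1162] azx -70.23 z [-0.002  0.    -1.   ] j [-0.77  0.36  1.73 -0.    1.05  0.46] F [ 0.8 -0.1 -0.3] op 0.695
shift [-139.2  -65.4 -123.8] mm turn [ 7.000e-02  1.100e-01 -7.023e+01] |rows 9.8
shift [-291.7 -173.3 -163.8] mm turn [  -5.27   11.51 -129.81] |rows 18.2
```

```bash
python3 -m jog '[[[-0.0,-0.0,-0.04],[0,0,-7],1],[[-0.03,-0.01,-0.07],[0,0,-14],1],[[-0.06,-0.02,-0.1],[0,0,-21],1],[[-0.09,-0.04,-0.115],[0,0,-28],1],[[-0.11,-0.05,-0.124],[0,0,-35.5],1]]' && python3 - <<'E'
from h import *
show()
rel((.41,-.1,.27),0,0)
E
```

```text
time: 9.37
tcp_pos: [0.4063, -0.211, 0.2423]
tool_rot: [0.954, -0.298, 0.002, 0.001]
contact_force: [-0.5, 0.1, -0.2]
opening: 0.695
t 9.37 tcp [ 0.4063 -0.211   0.2423] azx -34.71 z [ 0.003 -0.003 -1.   ] j [-0.56  0.08  1.76 -0.    1.3   0.05] F [-0.5  0.1 -0.2] op 0.695
shift [-60.1 -93.4 -28. ] mm turn [  0.12  -0.25 -34.71] |rows 4.8
```

```bash
python3 -m jog '[[[-0.012,-0.019,-0.006],[0,0,-7],1],[[-0.024,-0.037,-0.011],[0,0,-14],1],[[-0.036,-0.056,-0.017],[0,0,-21],1],[[-0.048,-0.075,-0.022],[0,0,-28],1],[[-0.06,-0.093,-0.028],[0,0,-34.7],1]]' && python3 - <<'E'
from h import *
show()
rel((.43,-.0,.27),36,0)
E
```

```text
time: 9.78
tcp_pos: [0.4099, -0.1012, 0.2677]
tool_rot: [1.0, -0.0, 0.0, 0.001]
contact_force: [0.5, -0.8, -0.6]
opening: 0.693
t 9.78 tcp [ 0.4099 -0.1012  0.2677] azx -0.01 z [ 0.    -0.001 -1.   ] j [-0.33 -0.02  1.8  -0.    1.36 -0.33] F [ 0.5 -0.8 -0.6] op 0.693
shift [  20.1 -101.2   -2.4] mm turn [ 9.000e-02  1.000e-02 -3.601e+01] |rows 5.0
```

```bash
python3 -m jog '[[[0.004,-0.02,0],[0,0,-7],1],[[0.008,-0.04,0],[0,0,-14],1],[[0.012,-0.06,0],[0,0,-21],1],[[0.016,-0.08,0],[0,0,-28],1],[[0.02,-0.1,0],[0,0,-35.5],1]]' && python3 - <<'E'
from h import *
show()
rel((.46,.04,.27),70,15)
rel((.48,.05,.27),87.7,34)
E
```

```text
time: 10.2
tcp_pos: [0.4307, -0.0015, 0.2674]
tool_rot: [0.953, 0.302, 0.0, 0.001]
contact_force: [0.8, -1.0, 0.0]
opening: 0.697
t 10.2 tcp [ 0.4307 -0.0015  0.2674] azx 35.15 z [ 0.001 -0.001 -1.   ] j [-0.09 -0.    1.78 -0.    1.36 -0.7 ] F [ 0.8 -1.   0. ] op 0.697
shift [ 47.8 -17.1  -2.6] mm turn [-14.46   4.6  -34.65] |rows 5.3
shift [ 69.9 -13.8  -2.6] mm turn [-31.49  15.63 -50.94] |rows 8.6
```

```bash
python3 -m jog '[[[0.07,-0.014,-0.003],[-31.5,15.6,-50.9],1],[[0.07,-0.014,-0.003],[-31.5,15.6,-50.9],1],[[0.07,-0.014,-0.003],[-31.5,15.6,-50.9],1],[[0.07,-0.014,-0.003],[-31.5,15.6,-50.9],1],[[0.07,-0.014,-0.003],[-31.5,15.6,-50.9],1]]' && python3 - <<'E'
from h import *
show()
rel((.48,.05,.27),87.7,34)
E
```

```text
time: 10.62
tcp_pos: [0.4804, 0.0495, 0.2703]
tool_rot: [0.83, 0.529, 0.122, 0.128]
contact_force: [0.9, -0.1, -0.7]
opening: 0.695
t 10.62 tcp [0.4804 0.0495 0.2703] azx 65.63 z [ 0.337 -0.084 -0.938] j [ 0.08 -0.05  1.86 -0.13  1.   -1.  ] F [ 0.9 -0.1 -0.7] op 0.695
shift [ 0.2 -0.6  0.1] mm turn [-13.1    6.67 -21.42] |rows 3.6
```

```bash
python3 -m jog '[[[0,0,0],[-13.1,6.7,-21.4],1],[[0,0,0],[-13.1,6.7,-21.4],1],[[0,0,0],[-13.1,6.7,-21.4],1],[[0,0,0],[-13.1,6.7,-21.4],1],[[0,0,0],[-13.1,6.7,-21.4],1]]' && python3 - <<'E'
from h import *
st=show()
p,d=grab_frame("wrist"); cv2.imwrite("pics/w7.png",p[:,:,::-1])
P=cloud(cam("wrist",st),d); np.savez("pics/w7.npz",p=p,P=P)
h=held(P,st)
X,Y,Z=P[...,0],P[...,1],P[...,2]
b=(Z>.065)&(Z<.15)&(X>.57)&(X<.715)&(abs(Y-.046)<.045)
x=pile(P,[(-.052,.077),(0,.077),(.026,.1196)],(.658,.046,88,0),b)
rel(tgt(-.04,.16,33,h[0],h[1]),AZ,33)
rel(tgt(-.026,.133,33,h[0],h[1]),AZ,33)
E
```

```text
time: 11.03
tcp_pos: [0.4794, 0.0487, 0.2698]
tool_rot: [0.691, 0.661, 0.202, 0.21]
contact_force: [-0.2, 0.2, -1.0]
opening: 0.693
t 11.03 tcp [0.4794 0.0487 0.2698] azx 87.49 z [ 0.557 -0.023 -0.83 ] j [ 0.05 -0.17  2.03 -0.08  0.69 -1.43] F [-0.2  0.2 -1. ] op 0.693
held n 12231 y,z in tool mm [ 1.6 -7.9] slopes deg [0.04 0.09] rms 0.53
n 3269 x [ 6.58200e-01  4.61000e-02  8.78462e+01 -7.00000e-04 -1.00000e-03
  1.30000e-03 -3.00000e-04] rms mm 0.64
shift [  5.3  52.  176.3] mm turn [ 0.8   0.12 -0.5 ] |rows 4.4
shift [  5.4  48.6 206.5] mm turn [ 0.8   0.12 -0.5 ] |rows 5.1
```

View pics/w7.png

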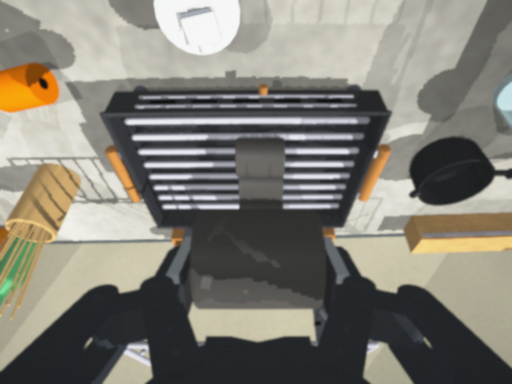

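```bash
python3 -c "
from h import *
rel(tgt(-.03,.16,33,.0016,-.0079),AZ,33)"; python3 -m jog '[[[0.001,0.011,0.037],[0,0,0],1],[[0.002,0.022,0.075],[0.2,0,0],1],[[0.003,0.033,0.11],[0.4,0,-0.2],1],[[0.0045,0.045,0.145],[0.8,0.1,-0.5],1],[[0.0053,0.056,0.176],[0.8,0.1,-0.5],1]]' && python3 - <<'E'
from h import *
show()
rel(tgt(-.026,.132,33,.0016,-.0079),AZ,33)
rel(tgt(-.026,.119,33,.0016,-.0079),AZ,33)
E
```

```text
shift [  5.4  60.3 181.9] mm turn [ 0.8   0.12 -0.5 ] |rows 4.6
time: 11.5
tcp_pos: [0.6266, 0.0477, 0.1529]
tool_rot: [0.692, 0.664, 0.196, 0.204]
contact_force: [0.8, 0.9, -1.5]
opening: 0.693
t 11.5 tcp [0.6266 0.0477 0.1529] azx 87.66 z [ 0.542 -0.022 -0.84 ] j [ 0.03  0.32  1.79 -0.09  0.46 -1.43] F [ 0.8  0.9 -1.5] op 0.693
shift [-0.5 -8.2 28.5] mm turn [-0.14  0.02 -0.06] |rows 0.7
shift [ -0.5 -15.2  39.4] mm turn [-0.14  0.02 -0.06] |rows 1.0
```

```bash
python3 -m jog '[[[0,-0.004,0.014],[0,0,0],1],[[-0.0005,-0.008,0.026],[0,0,0],1],[[-0.0005,-0.011,0.032],[0,0,0],1],[[-0.0005,-0.0135,0.0365],[0,0,0],1],[[-0.0005,-0.0135,0.0365],[0,0,0],1]]' && python3 - <<'E'
from h import *
st=show()
rel(tgt(-.026,.119,33,.0016,-.0079),AZ,33)
E
```

```text
time: 11.92
tcp_pos: [0.6329, 0.0469, 0.1162]
tool_rot: [0.691, 0.665, 0.196, 0.205]
contact_force: [0.2, -0.3, 0.1]
opening: 0.692
t 11.92 tcp [0.6329 0.0469 0.1162] azx 87.76 z [ 0.543 -0.022 -0.839] j [ 0.03  0.39  1.8  -0.1   0.38 -1.42] F [ 0.2 -0.3  0.1] op 0.692
shift [ 0.1 -0.7  5.1] mm turn [-0.07  0.    0.05] |rows 0.1
```

```bash
python3 -m jog '[[[0,0,0.0015],[0,0,0],1],[[0,-0.0004,0.003],[0,0,0],1],[[0,-0.0006,0.004],[0,0,0],1],[[0,-0.0006,0.004],[0,0,0],1]]' && python3 - <<'E'
from h import *
st=show()
rel(tgt(-.026,.119,33,.0016,-.0079),AZ,33)
E
```

```text
time: 12.25
tcp_pos: [0.6351, 0.0468, 0.1133]
tool_rot: [0.691, 0.665, 0.197, 0.205]
contact_force: [-0.0, 0.3, -1.4]
opening: 0.687
t 12.25 tcp [0.6351 0.0468 0.1133] azx 87.79 z [ 0.545 -0.022 -0.838] j [ 0.03  0.4   1.8  -0.1   0.37 -1.42] F [-0.   0.3 -1.4] op 0.687
shift [ 0.1 -0.9  1.5] mm turn [ 0.03 -0.01  0.08] |rows 0.0
```

```bash
python3 -m jog '[[[0,-0.0006,0.001],[0,0,0],1],[[0,-0.0012,0.0019],[0,0,0],1],[[0,-0.0012,0.0019],[0,0,0],1]]' && python3 - <<'E'
from h import *
st=show()
rel(tgt(-.026,.119,33,.0016,-.0079),AZ,33)
E
```

```text
time: 12.5
tcp_pos: [0.6358, 0.0468, 0.112]
tool_rot: [0.691, 0.665, 0.198, 0.206]
contact_force: [-4.7, -0.3, 9.0]
opening: 0.696
t 12.5 tcp [0.6358 0.0468 0.112 ] azx 87.8 z [ 0.546 -0.021 -0.837] j [ 0.03  0.4   1.8  -0.11  0.37 -1.41] F [-4.7 -0.3  9. ] op 0.696
shift [ 0.1 -0.8  0.1] mm turn [ 0.15 -0.02  0.08] |rows 0.0
```

Seated with 9 N. Release and retract.

```bash
python3 -m jog '[[[0,0,0],[0,0,0],0.2],[[0,0,0],[0,0,0],0],[[0,0,0],[0,0,0],0],[[0,0,0],[0,0,0],0]]' && python3 -m jog '[[[0,0,-0.02],[0,0,0],0],[[0,0,-0.05],[0,0,0],0],[[0,0,-0.085],[0,0,0],0],[[0,0,-0.12],[0,0,0],0],[[0,0,-0.15],[0,0,0],0]]' && python3 - <<'E'
from h import *
st=show()
p,d=grab_frame("wrist"); cv2.imwrite("pics/w8.png",p[:,:,::-1])
P=cloud(cam("wrist",st),d); np.savez("pics/w8.npz",p=p,P=P)
X,Y,Z=P[...,0],P[...,1],P[...,2]
b=(Z>.065)&(Z<.15)&(X>.57)&(X<.715)&(abs(Y-.046)<.045)
x=pile(P,[(-.052,.077),(-.026,.1196),(.026,.1196)],(.658,.046,88,0),b)
b=(Z>.105)&(Z<.15)&(X>.59)&(X<.655)&(abs(Y-.046)<.045)
pile(P,[(0,.1196)],(.632,.046,88,0),b)
b=(Z>.105)&(Z<.15)&(X>.665)&(X<.715)&(abs(Y-.046)<.045)
pile(P,[(0,.1196)],(.684,.046,88,0),b)
E
```

```text
time: 12.83
tcp_pos: [0.635, 0.0468, 0.1105]
tool_rot: [0.691, 0.665, 0.197, 0.205]
contact_force: [-0.2, 0.0, -0.4]
opening: 1.001
time: 13.25
tcp_pos: [0.5524, 0.05, 0.238]
tool_rot: [0.691, 0.665, 0.197, 0.205]
contact_force: [0.2, 1.5, -0.4]
opening: 0.998
t 13.25 tcp [0.5524 0.05   0.238 ] azx 87.8 z [ 0.545 -0.021 -0.838] j [ 0.04  0.05  1.9  -0.08  0.62 -1.44] F [ 0.2  1.5 -0.4] op 0.998
n 7622 x [ 6.58400e-01  4.58000e-02  8.77629e+01 -5.00000e-04 -1.00000e-03
  6.00000e-04  3.00000e-04] rms mm 0.61
n 3172 x [ 6.32400e-01  4.74000e-02  8.77685e+01 -5.00000e-04 -0.00000e+00] rms mm 0.58
n 1150 x [ 6.8430e-01  4.4900e-02  8.7965e+01 -6.0000e-04 -0.0000e+00] rms mm 0.57
```

View pics/w8.png

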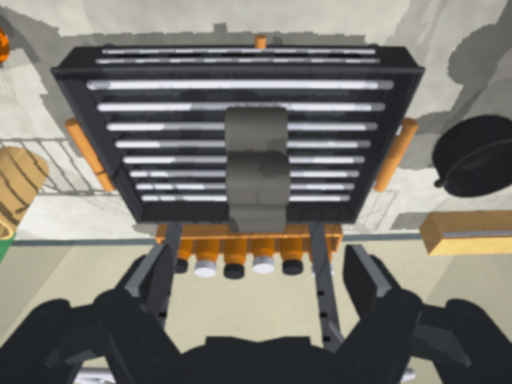

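```bash
python3 - <<'E'
from h import *
for n in("scene","side"):
    P=cloud(cam(n),np.load(f"pics/{n}0.npz")['d'])
    for lo,hi in ((.02,.06),(.06,.12),(.125,.18),(.18,.26)):
        m=(abs(P[...,0]-.7)<.1)&(abs(P[...,1]+.29)<.09)&(P[...,2]>lo)&(P[...,2]<hi); Q=P[m]
        if len(Q): print(n,lo,len(Q),np.percentile(Q,[2,50,98],axis=0).round(3)[:,:2].tolist())
show=__import__('h').show
rel((.47,-.06,.25),60,10)
E
```

```text
scene 0.02 167 [[0.601, -0.375], [0.725, -0.334], [0.75, -0.287]]
scene 0.06 389 [[0.682, -0.352], [0.721, -0.323], [0.75, -0.285]]
scene 0.125 62 [[0.687, -0.343], [0.71, -0.318], [0.74, -0.292]]
scene 0.18 84 [[0.685, -0.347], [0.71, -0.316], [0.744, -0.289]]
side 0.02 97 [[0.604, -0.369], [0.699, -0.287], [0.739, -0.276]]
side 0.06 246 [[0.68, -0.351], [0.707, -0.3], [0.746, -0.277]]
side 0.125 50 [[0.688, -0.341], [0.712, -0.304], [0.74, -0.284]]
side 0.18 60 [[0.687, -0.346], [0.711, -0.313], [0.743, -0.283]]
shift [-113.4  -61.3  -48.5] mm turn [ 22.92 -10.34  26.02] |rows 5.1
```

```bash
python3 -m jog '[[[-0.023,-0.012,-0.01],[4.6,-2,5.2],0],[[-0.046,-0.024,-0.02],[9.2,-4,10.4],0],[[-0.068,-0.036,-0.03],[13.8,-6,15.6],0],[[-0.09,-0.049,-0.04],[18.4,-8,20.8],0],[[-0.113,-0.061,-0.0485],[22.9,-10.3,26],0]]' && python3 - <<'E'
from h import *
show()
rel((.5,-.2,.25),20,0)
E
```

```text
time: 13.72
tcp_pos: [0.4707, -0.0606, 0.2446]
tool_rot: [0.863, 0.499, 0.041, 0.074]
contact_force: [0.2, -0.5, 0.4]
opening: 0.997
t 13.72 tcp [ 0.4707 -0.0606  0.2446] azx 60.04 z [ 0.145 -0.086 -0.986] j [-0.17  0.04  1.81 -0.07  1.14 -1.2 ] F [ 0.2 -0.5  0.4] op 0.997
shift [-106.2   94.5   11. ] mm turn [ 9.37 -3.26 39.95] |rows 5.7
```

```bash
python3 -m jog '[[[-0.021,0.019,0.002],[2,-0.6,7.1],0],[[-0.042,0.038,0.004],[4,-1.2,14],0],[[-0.064,0.057,0.006],[6,-2,21],0],[[-0.085,0.076,0.009],[8,-2.6,28],0],[[-0.106,0.0945,0.011],[9.4,-3.2,40],0]]' && python3 - <<'E'
from h import *
show()
rel((.545,-.34,.22),-10,0)
E
```

```text
time: 14.13
tcp_pos: [0.5018, -0.2006, 0.2492]
tool_rot: [0.976, 0.219, 0.003, 0.006]
contact_force: [0.5, -1.3, 0.3]
opening: 1.004
t 14.13 tcp [ 0.5018 -0.2006  0.2492] azx 25.32 z [ 0.008 -0.01  -1.   ] j [-0.45  0.26  1.53 -0.01  1.34 -0.89] F [ 0.5 -1.3  0.3] op 1.004
shift [-20.6 144.1  31. ] mm turn [ 0.66 -0.4  35.32] |rows 4.9
```

```bash
python3 -m jog '[[[-0.004,0.029,0.006],[0,0,7.1],0],[[-0.008,0.058,0.012],[0,0,14.2],0],[[-0.012,0.086,0.018],[0.3,0,21.3],0],[[-0.016,0.115,0.024],[0.6,-0.4,28.4],0],[[-0.02,0.144,0.03],[0.7,-0.4,35.3],0]]' && python3 - <<'E'
from h import *
show()
rel((.56,-.36,.21),-49.5,-10)
E
```

```text
time: 14.55
tcp_pos: [0.5464, -0.3393, 0.221]
tool_rot: [0.996, -0.087, 0.0, 0.0]
contact_force: [0.5, 0.2, -0.2]
opening: 0.997
t 14.55 tcp [ 0.5464 -0.3393  0.221 ] azx -10.0 z [ 0.001 -0.    -1.   ] j [-0.61  0.52  1.24  0.    1.38 -0.44] F [ 0.5  0.2 -0.2] op 0.997
shift [16.9 18.  11. ] mm turn [ 9.6   3.39 39.4 ] |rows 5.7
```

```bash
python3 -m jog '[[[0.017,0.018,0.011],[9.6,3.4,39.4],0],[[0.017,0.018,0.011],[9.6,3.4,39.4],0],[[0.017,0.018,0.011],[9.6,3.4,39.4],0],[[0.017,0.018,0.011],[9.6,3.4,39.4],0],[[0.017,0.018,0.011],[9.6,3.4,39.4],0]]' && python3 - <<'E'
from h import *
st=show()
p,d=grab_frame("wrist"); cv2.imwrite("pics/w9.png",p[:,:,::-1])
P=cloud(cam("wrist",st),d); np.savez("pics/w9.npz",p=p,P=P)
x=cyl(P,(.567,-.367))
rel((x[0],x[1],.013),np.degrees(x[2])-180,-10)
E
```

```text
time: 14.97
tcp_pos: [0.5599, -0.3587, 0.21]
tool_rot: [0.922, -0.379, 0.032, -0.071]
contact_force: [-0.2, -0.1, 0.4]
opening: 0.999
t 14.97 tcp [ 0.5599 -0.3587  0.21  ] azx -44.77 z [ 0.113  0.106 -0.988] j [-0.68  0.56  1.21  0.16  1.35  0.07] F [-0.2 -0.1  0.4] op 0.999
cyl n 2343 centre [ 0.5674 -0.3674] z 0.0249 axis az 130.58 rms mm 0.6 zpct [0.0503 0.0509]
shift [ 10.4  31.3 194.6] mm turn [0.95 0.38 4.1 ] |rows 4.7
```

View pics/w9.png

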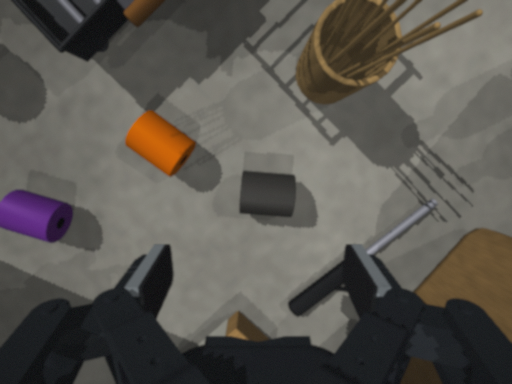

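```bash
python3 - <<'E'
from h import *
T=Rt(-49.4,-10)
p=np.array([.5674,-.3674,.025])+T.apply([0,0,.0115]); print(p)
rel(p,-49.4,-10)
rel(p-T.apply([0,0,.03]),-49.4,-10)
E
```

```text
[ 0.56891623 -0.36610043  0.01367471]
shift [ 10.6  29.2 194.3] mm turn [0.95 0.38 4.08] |rows 4.7
shift [ 10.4  29.7 164.3] mm turn [0.95 0.38 4.08] |rows 4.0
```

```bash
python3 -m jog '[[[0.0105,0.0295,0.03],[1,0.4,4.1],0],[[0.0105,0.0295,0.065],[1,0.4,4.1],0],[[0.0105,0.0295,0.1],[1,0.4,4.1],0],[[0.0105,0.0295,0.135],[1,0.4,4.1],0],[[0.0105,0.0295,0.164],[1,0.4,4.1],0]]' && python3 - <<'E'
from h import *
show()
rel((.5689,-.3661,.0137),-49.4,-10)
E
```

```text
time: 15.43
tcp_pos: [0.5651, -0.3689, 0.0413]
tool_rot: [0.909, -0.408, 0.036, -0.078]
contact_force: [-0.0, -0.9, -1.0]
opening: 1.004
t 15.43 tcp [ 0.5651 -0.3689  0.0413] azx -48.34 z [ 0.128  0.112 -0.985] j [-0.69  0.75  1.31  0.19  1.06  0.06] F [-0.  -0.9 -1. ] op 1.004
shift [ 0.4  0.1 28. ] mm turn [0.2  0.12 1.06] |rows 0.7
```

```bash
python3 -m jog '[[[0,0,0.014],[0,0,1],0],[[0,0,0.026],[0,0,1],0],[[0,0,0.0285],[0,0,1],0],[[0,0,0.0285],[0,0,1],0.5],[[0,0,0.0285],[0,0,1],1]]' 50 && python3 -m jog '[[[0,0,0],[0,0,0],1],[[0,0,0],[0,0,0],1],[[0,0,0],[0,0,0],1],[[0,0,0],[0,0,0],1]]' && python3 -c "
from h import *
show()"
```

```text
time: 15.85
tcp_pos: [0.5699, -0.367, 0.0178]
tool_rot: [0.905, -0.417, 0.037, -0.078]
contact_force: [0.8, -0.4, 0.8]
opening: 0.749
time: 16.18
tcp_pos: [0.57, -0.3671, 0.0182]
tool_rot: [0.905, -0.417, 0.037, -0.078]
contact_force: [-1.5, -0.8, 7.3]
opening: 0.689
t 16.18 tcp [ 0.57   -0.3671  0.0182] azx -49.51 z [ 0.133  0.109 -0.985] j [-0.69  0.79  1.32  0.2   1.02  0.07] F [-1.5 -0.8  7.3] op 0.689
```

```bash
python3 -m jog '[[[0,0,-0.02],[0,0,0],1],[[0,0,-0.055],[0,0,0],1],[[0,0,-0.095],[0,0,0],1],[[0,0,-0.135],[0,0,0],1],[[0,0,-0.175],[0,0,0],1]]' && python3 - <<'E'
from h import *
st=show()
p,d=grab_frame("wrist"); cv2.imwrite("pics/w10.png",p[:,:,::-1])
P=cloud(cam("wrist",st),d); held(P,st)
rel((.5,-.25,.26),-15,0)
E
```

```text
time: 16.6
tcp_pos: [0.5459, -0.3859, 0.1912]
tool_rot: [0.905, -0.417, 0.036, -0.078]
contact_force: [-0.5, -0.2, -0.7]
opening: 0.696
t 16.6 tcp [ 0.5459 -0.3859  0.1912] azx -49.5 z [ 0.13   0.111 -0.985] j [-0.73  0.58  1.22  0.18  1.32  0.09] F [-0.5 -0.2 -0.7] op 0.696
held n 11856 y,z in tool mm [ 1.2 -7.1] slopes deg [0.14 0.17] rms 0.54
shift [-135.1  -63.7  -50.7] mm turn [ -9.44  -3.67 -34.4 ] |rows 5.0
```

```bash
python3 -m jog '[[[-0.02,-0.01,-0.015],[-1.9,-0.7,-6.7],1],[[-0.05,-0.024,-0.027],[-3.8,-1.5,-13.5],1],[[-0.08,-0.038,-0.036],[-5.7,-2.2,-20],1],[[-0.11,-0.052,-0.044],[-7.6,-3,-27],1],[[-0.135,-0.064,-0.051],[-9.4,-3.7,-34.4],1]]' && python3 - <<'E'
from h import *
show()
rel((.45,-.12,.27),20,0)
E
```

```text
time: 17.07
tcp_pos: [0.4994, -0.2464, 0.2511]
tool_rot: [0.991, -0.132, -0.004, -0.004]
contact_force: [-0.2, -0.4, -0.6]
opening: 0.695
t 17.07 tcp [ 0.4994 -0.2464  0.2511] azx -15.21 z [-0.008  0.01  -1.   ] j [-0.53  0.31  1.47  0.    1.38 -0.26] F [-0.2 -0.4 -0.6] op 0.695
shift [ -81.  -109.2  -17.4] mm turn [ -0.58   0.42 -35.21] |rows 4.9
```

```bash
python3 -m jog '[[[-0.016,-0.022,-0.003],[0,0,-7],1],[[-0.032,-0.044,-0.007],[0,0,-14],1],[[-0.048,-0.066,-0.01],[0,0,-21],1],[[-0.065,-0.087,-0.014],[-0.4,0.4,-28],1],[[-0.081,-0.109,-0.017],[-0.6,0.4,-35.2],1]]' && python3 - <<'E'
from h import *
show()
rel((.45,.0,.28),52,5)
E
```

```text
time: 17.48
tcp_pos: [0.4507, -0.1204, 0.2693]
tool_rot: [0.985, 0.173, 0.001, -0.0]
contact_force: [0.2, 0.3, -1.0]
opening: 0.69
t 17.48 tcp [ 0.4507 -0.1204  0.2693] azx 19.94 z [ 0.001  0.001 -1.   ] j [-0.34  0.08  1.69  0.    1.37 -0.69] F [ 0.2  0.3 -1. ] op 0.69
shift [  40.4 -113.4  -10.6] mm turn [ -4.87   1.32 -32.04] |rows 4.5
```

```bash
python3 -m jog '[[[0.008,-0.023,-0.002],[-1,0.3,-6.5],1],[[0.016,-0.046,-0.004],[-2,0.6,-13],1],[[0.024,-0.068,-0.006],[-3,0.9,-19.5],1],[[0.032,-0.091,-0.008],[-4,1.1,-26],1],[[0.04,-0.113,-0.0106],[-4.9,1.3,-32],1]]' && python3 - <<'E'
from h import *
show()
rel((.48,.05,.285),87.75,33)
E
```

```text
time: 17.9
tcp_pos: [0.4509, -0.0004, 0.28]
tool_rot: [0.898, 0.438, 0.019, 0.04]
contact_force: [-0.5, -1.0, -1.9]
opening: 0.695
t 17.9 tcp [ 4.509e-01 -4.000e-04  2.800e-01] azx 51.96 z [ 0.069 -0.054 -0.996] j [-0.05  0.    1.75 -0.05  1.32 -0.95] F [-0.5 -1.  -1.9] op 0.695
shift [57.6 -7.7 -5.7] mm turn [-27.05  11.8  -34.16] |rows 6.3
```

```bash
python3 -m jog '[[[0.0576,-0.008,-0.0057],[-27,11.8,-34.2],1],[[0.0576,-0.008,-0.0057],[-27,11.8,-34.2],1],[[0.0576,-0.008,-0.0057],[-27,11.8,-34.2],1],[[0.0576,-0.008,-0.0057],[-27,11.8,-34.2],1],[[0.0576,-0.008,-0.0057],[-27,11.8,-34.2],1]]' && python3 - <<'E'
from h import *
show()
rel((.48,.05,.285),87.75,33)
E
```

```text
time: 18.32
tcp_pos: [0.4803, 0.0495, 0.285]
tool_rot: [0.744, 0.625, 0.162, 0.173]
contact_force: [0.2, -0.6, 0.3]
opening: 0.694
t 18.32 tcp [0.4803 0.0495 0.285 ] azx 80.45 z [ 0.458 -0.055 -0.887] j [ 0.07 -0.13  1.93 -0.11  0.88 -1.28] F [ 0.2 -0.6  0.3] op 0.694
shift [ 0.5 -0.3 -0.2] mm turn [-5.45  2.46 -7.01] |rows 1.3
```

```bash
python3 -m jog '[[[0,0,0],[-7,1,-3.5],1],[[0,0,0],[-12.4,2.5,-7],1],[[0,0,0],[-12.4,2.5,-7],1],[[0,0,0],[-12.4,2.5,-7],1]]' && python3 - <<'E'
from h import *
st=show()
p,d=grab_frame("wrist"); cv2.imwrite("pics/w11.png",p[:,:,::-1])
P=cloud(cam("wrist",st),d); np.savez("pics/w11.npz",p=p,P=P)
h=held(P,st)
X,Y,Z=P[...,0],P[...,1],P[...,2]
b=(Z>.065)&(Z<.15)&(X>.57)&(X<.72)&(abs(Y-.046)<.045)
x=pile(P,[(-.052,.077),(-.026,.1196),(.026,.1196)],(.658,.046,88,0),b)
rel(tgt(-.05,.205,40,h[0],h[1]),AZ,40)
rel(tgt(0,.177,40,h[0],h[1]),AZ,40)
E
```

```text
time: 18.65
tcp_pos: [0.4798, 0.0486, 0.2847]
tool_rot: [0.681, 0.65, 0.232, 0.246]
contact_force: [0.4, -0.5, -0.7]
opening: 0.692
t 18.65 tcp [0.4798 0.0486 0.2847] azx 87.21 z [ 0.636 -0.034 -0.771] j [ 0.06 -0.22  2.07 -0.13  0.61 -1.38] F [ 0.4 -0.5 -0.7] op 0.692
held n 11867 y,z in tool mm [ 2.2 -6.8] slopes deg [0.16 0.02] rms 0.54
n 4656 x [ 6.58400e-01  4.60000e-02  8.77105e+01 -6.00000e-04 -8.00000e-04
  8.00000e-04 -0.00000e+00] rms mm 0.66
shift [  6.   45.3 149.9] mm turn [-0.44  0.52 -0.26] |rows 3.8
shift [  6.5  66.  203.3] mm turn [-0.44  0.52 -0.26] |rows 5.1
```

View pics/w11.png

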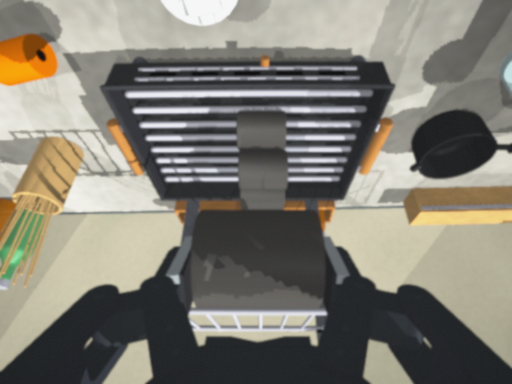

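```bash
python3 -m jog '[[[0.0015,0.01,0.03],[0,0,0],1],[[0.003,0.019,0.06],[-0.2,0.2,0],1],[[0.0045,0.028,0.09],[-0.4,0.5,-0.2],1],[[0.006,0.037,0.12],[-0.4,0.5,-0.3],1],[[0.006,0.0453,0.15],[-0.4,0.5,-0.3],1]]' && python3 - <<'E'
from h import *
show()
rel(tgt(0,.175,40,.0022,-.0068),AZ,40)
E
```

```text
time: 19.12
tcp_pos: [0.6132, 0.0483, 0.1969]
tool_rot: [0.677, 0.652, 0.236, 0.246]
contact_force: [0.0, -0.1, -1.0]
opening: 0.696
t 19.12 tcp [0.6132 0.0483 0.1969] azx 87.77 z [ 0.641 -0.026 -0.767] j [ 0.04  0.2   1.87 -0.14  0.37 -1.38] F [ 0.  -0.1 -1. ] op 0.696
shift [-0.6 18.3 52.5] mm turn [-0.07  0.01  0.08] |rows 1.3
```

```bash
python3 -m jog '[[[0,0.005,0.014],[0,0,0],1],[[0,0.01,0.028],[0,0,0],1],[[-0.0005,0.0145,0.041],[0,0,0],1],[[-0.0005,0.018,0.051],[0,0,0],1],[[-0.0005,0.018,0.051],[0,0,0],1]]' && python3 - <<'E'
from h import *
show()
rel(tgt(0,.1618,40,.0022,-.0068),AZ,40)
E
```

```text
time: 19.53
tcp_pos: [0.6591, 0.0458, 0.1688]
tool_rot: [0.678, 0.652, 0.236, 0.246]
contact_force: [0.4, -0.2, -0.6]
opening: 0.694
t 19.53 tcp [0.6591 0.0458 0.1688] azx 87.76 z [ 0.64  -0.026 -0.768] j [ 0.03  0.34  1.77 -0.14  0.34 -1.39] F [ 0.4 -0.2 -0.6] op 0.694
shift [ 0.2 -7.3 11.6] mm turn [-0.15  0.03  0.08] |rows 0.3
```

```bash
python3 -m jog '[[[0,-0.002,0.003],[0,0,0],1],[[0,-0.004,0.006],[0,0,0],1],[[0,-0.005,0.008],[0,0,0],1],[[0,-0.0058,0.0093],[0,0,0],1],[[0,-0.0058,0.0093],[0,0,0],1]]' && python3 - <<'E'
from h import *
show()
rel(tgt(0,.1618,40,.0022,-.0068),AZ,40)
E
```

```text
time: 19.95
tcp_pos: [0.659, 0.0459, 0.1593]
tool_rot: [0.677, 0.652, 0.237, 0.247]
contact_force: [1.3, 0.1, -1.6]
opening: 0.694
t 19.95 tcp [0.659  0.0459 0.1593] azx 87.86 z [ 0.643 -0.025 -0.766] j [ 0.03  0.35  1.78 -0.15  0.32 -1.38] F [ 1.3  0.1 -1.6] op 0.694
shift [ 0.  -1.2  4.4] mm turn [ 0.03 -0.01  0.17] |rows 0.1
```

```bash
python3 -m jog '[[[0,-0.0003,0.0012],[0,0,0],1],[[0,-0.0006,0.0024],[0,0,0],1],[[0,-0.0008,0.0032],[0,0,0],1],[[0,-0.0008,0.0032],[0,0,0],1]]' && python3 - <<'E'
from h import *
show()
rel(tgt(0,.1618,40,.0022,-.0068),AZ,40)
E
```

```text
time: 20.28
tcp_pos: [0.6607, 0.0459, 0.1564]
tool_rot: [0.676, 0.652, 0.237, 0.247]
contact_force: [-0.2, -0.4, -1.1]
opening: 0.697
t 20.28 tcp [0.6607 0.0459 0.1564] azx 87.87 z [ 0.643 -0.025 -0.766] j [ 0.03  0.36  1.78 -0.15  0.31 -1.38] F [-0.2 -0.4 -1.1] op 0.697
shift [ 0.  -0.6  1.1] mm turn [ 0.05 -0.02  0.18] |rows 0.0
```

```bash
python3 -m jog '[[[0,-0.0004,0.0007],[0,0,0],1],[[0,-0.0008,0.0013],[0,0,0],1],[[0,-0.0009,0.0016],[0,0,0],1],[[0,-0.0009,0.0016],[0,0,0],1]]' && python3 - <<'E'
from h import *
show()
rel(tgt(0,.1618,40,.0022,-.0068),AZ,40)
E
```

```text
time: 20.62
tcp_pos: [0.6615, 0.0459, 0.1556]
tool_rot: [0.676, 0.652, 0.238, 0.248]
contact_force: [-1.6, 0.8, 5.9]
opening: 0.695
t 20.62 tcp [0.6615 0.0459 0.1556] azx 87.87 z [ 0.644 -0.025 -0.764] j [ 0.03  0.36  1.78 -0.15  0.31 -1.38] F [-1.6  0.8  5.9] op 0.695
shift [-0.1 -0.7 -0.1] mm turn [ 0.16 -0.03  0.17] |rows 0.0
```

Seated (6 N up). Release, hold still, then withdraw.

```bash
python3 -m jog '[[[0,0,0],[0,0,0],0.2],[[0,0,0],[0,0,0],0.1],[[0,0,0],[0,0,0],0],[[0,0,0],[0,0,0],0],[[0,0,0],[0,0,0],0]]' && python3 -m jog '[[[0,0,-0.015],[0,0,0],0],[[0,0,-0.04],[0,0,0],0],[[0,0,-0.075],[0,0,0],0],[[0,0,-0.115],[0,0,0],0],[[0,0,-0.15],[0,0,0],0]]' && python3 - <<'E'
from h import *
st=show()
p,d=grab_frame("wrist"); cv2.imwrite("pics/w12.png",p[:,:,::-1])
P=cloud(cam("wrist",st),d); np.savez("pics/w12.npz",p=p,P=P)
X,Y,Z=P[...,0],P[...,1],P[...,2]
b=(Z>.065)&(Z<.2)&(X>.57)&(X<.72)&(abs(Y-.046)<.045)
x=pile(P,[(-.052,.077),(-.026,.1196),(0,.1623)],(.658,.046,88,0),b)
b=(Z>.15)&(Z<.2)&(X>.6)&(X<.72)&(abs(Y-.046)<.045)
x=pile(P,[(0,.1623)],(.658,.046,88,0),b)
E
```

```text
time: 21.03
tcp_pos: [0.6609, 0.0459, 0.1545]
tool_rot: [0.676, 0.652, 0.237, 0.247]
contact_force: [-0.2, 0.1, 0.6]
opening: 1.001
time: 21.45
tcp_pos: [0.5631, 0.0497, 0.2706]
tool_rot: [0.676, 0.652, 0.237, 0.247]
contact_force: [0.1, 0.2, 0.4]
opening: 1.002
t 21.45 tcp [0.5631 0.0497 0.2706] azx 87.87 z [ 0.643 -0.025 -0.766] j [ 0.05 -0.    1.91 -0.11  0.54 -1.41] F [0.1 0.2 0.4] op 1.002
n 9401 x [ 6.58500e-01  4.58000e-02  8.77953e+01 -4.00000e-04 -9.00000e-04
  5.00000e-04  3.00000e-04] rms mm 0.61
n 2999 x [ 6.58400e-01  4.61000e-02  8.78454e+01 -6.00000e-04 -0.00000e+00] rms mm 0.57
```

View pics/w12.png

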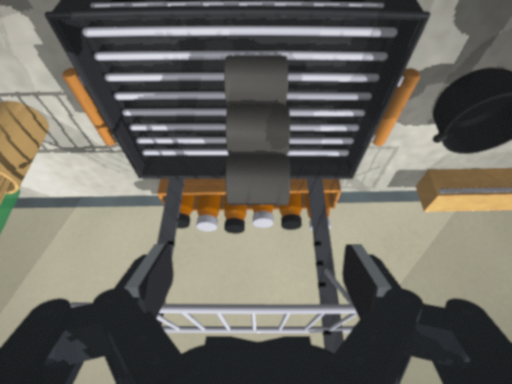

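```bash
python3 -m jog '[[[0,-0.01,-0.03],[0,0,0],0],[[0,-0.02,-0.06],[0,0,0],0],[[0,-0.03,-0.09],[0,0,0],0],[[0,-0.04,-0.11],[0,0,0],0],[[0,-0.04,-0.11],[0,0,0],0]]' && python3 - <<'E'
from h import *
st=show(); st=bot.get_state()
p,d=grab_frame("side"); 
cv2.imwrite("pics/s13.png",cv2.resize(p[110:330,180:350],None,fx=2.7,fy=2.7,interpolation=2)[:,:,::-1])
P=cloud(cam("side"),d);X,Y,Z=P[...,0],P[...,1],P[...,2]
b=(Z>.065)&(Z<.2)&(X>.57)&(X<.75)&(abs(Y-.05)<.05)
x=pile(P,[(-.052,.077),(0,.077),(.052,.077),(-.026,.1196),(.026,.1196),(0,.1623)],(.658,.046,88,0),b)
p,d=grab_frame("scene"); cv2.imwrite("pics/sc13.png",p[:,:,::-1])
E
```

```text
time: 21.92
tcp_pos: [0.4614, 0.0538, 0.3306]
tool_rot: [0.676, 0.652, 0.239, 0.248]
contact_force: [0.6, 1.3, 0.4]
opening: 1.0
t 21.92 tcp [0.4614 0.0538 0.3306] azx 87.89 z [ 0.646 -0.025 -0.763] j [ 0.08 -0.31  2.03 -0.11  0.72 -1.4 ] F [0.6 1.3 0.4] op 1.0
n 924 x [ 6.59300e-01  4.76000e-02  8.76818e+01  2.00000e-04 -1.70000e-03
  1.00000e-04  1.40000e-03 -1.00000e-04 -2.00000e-04  5.00000e-04] rms mm 2.36
```

View pics/s13.png

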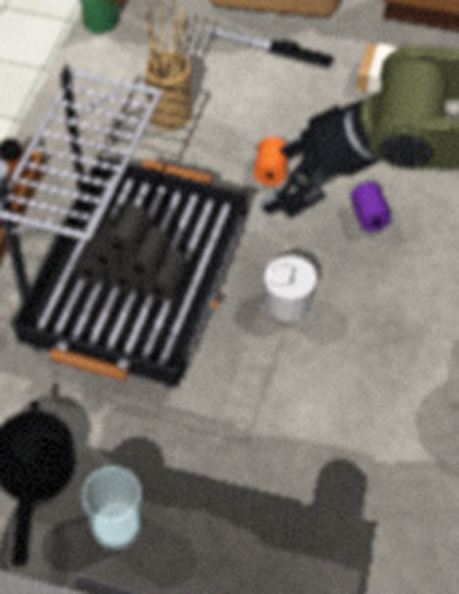

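View pics/sc13.png

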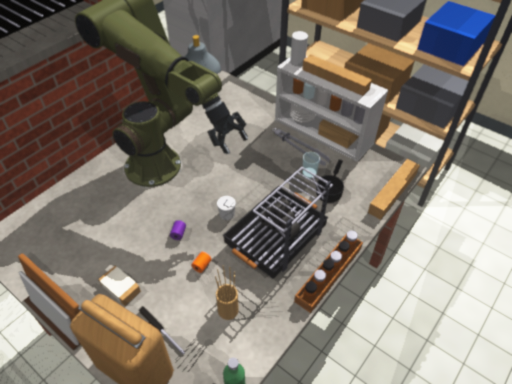

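The side picture shows the full 3-2-1 pyramid. The bystanders are unmoved and the gripper is clear of everything, so I'm handing in.

```bash
python3 -c "
from cell import job_done; print(job_done())"
```

```text
the job is handed in; nothing more can be done
None
```

The pyramid is built and the job is handed in, at about 22 s of the 72 s allowed. `job_done()` gives no verdict, so the result rests on my own checks.

I gripped each of the three black briquettes by its flat ends. Leaning the gripper back 33–40° under the rack, I lowered each one until I felt 6–9 N of contact, then let go. The order was rear valley, front valley, top. The orange and purple look-alikes were left alone.

**Last checks:**
- **Top:** the final wrist-camera fit puts the top briquette within about 1 mm of its place in x, y and height. Its axis is within about 0.2° of the row's.
- **Front valley:** within about 2 mm of its place, including along the bars.
- **Rear valley and the hidden part of the bottom row:** the top and front briquettes hid these from the wrist camera at the end. The rear one had fitted to within about 1 mm right after placing. The final side-camera fit of all six agrees with the pyramid, though more coarsely (2.4 mm residual, 924 points).
- **Bystanders:** the final scene and side pictures show no bystander visibly moved. I did not measure their positions again.

None of the checks failed or disagreed beyond the 1–2 mm expected from the sensors.

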